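# Zero a polarimeter on the blank and bring the first sample into the beam

### The job

Set the polarimeter up for a class: draw its tube changer out, lay the blank (the plain tube without a bulb) in the place next to the hood and every sample tube (with a bulb) in the other places, one of them right beside the blank, push the colour filter slide in until it clicks, and push the changer in until it clicks with the blank in the beam. Only then turn the scale ring of the dial until its zero line stands exactly under the pointer, and after that push the changer on to the next click, so that the sample beside the blank is in the beam. Leave the other things on the bench where they are.

Things in the scene. Friction and masses are not known exactly. Their poses are not given: they have to be found in the camera images.
- polarimeter: white bench instrument, fixed, its place and yaw differ from run to run. Origin at bench level under the middle of the beam; x runs along the beam, roughly away from the robot; y is the way the tube changer is drawn out. Near end: analyser head (x -152 to -70 mm, 86 mm high); far end: lamp house (x 71 to 145 mm, 118 mm high), both 96 mm wide.
- beam (a point): middle of the beam, 58 mm above the bench under the hood; axes as polarimeter. The hood is a plate between head and lamp house, 68 mm wide along y, underside at 85 mm, top at 93 mm, open to both y sides, through which the tube changer runs.
- changer (a joint): tube changer, an aluminium slide with 4 places: m pushed in (along -y of the polarimeter) from its outer stop at 0, where place 1 is 80 mm from the beam. A spring plunger clicks into a notch where a place stands in the beam: 0.080 (place 1), 0.132, 0.184, 0.236 (place 4). It runs with about 2 N, leaves a notch at 6 to 12 N; a notch draws it in over the last 4 mm. Ends at 0.240.
- handle (a point): middle of the black knurled grip on the changer's outer end: upright cylinder 20 mm in diameter, 28 mm high, its middle 74 mm above the bench; 55 mm from place 4. The deck below it is 32 mm above the bench. Axes as polarimeter.
- filter_slide (a joint): colour filter slide, a steel strip in the side of the analyser head: m pushed in, along -y of the polarimeter. A spring plunger clicks into its notch at 0.025 (filter in the beam); it runs with about 2 N, leaves the notch at 6 to 12 N, and ends at 0.028.
- filter_knob (a point): middle of the black knurled knob on the outer end of the filter slide: upright cylinder 18 mm in diameter, 28 mm high, its middle 84 mm above the bench; the strip below it reaches up to 60 mm. It stands 45 mm off the side of the analyser head at 0 and 20 mm off when clicked in (to its axis). Axes as polarimeter.
- place_1 (a point): place 1 (next to the hood, for the blank): where the middle of a seated tube's axis lies, 58 mm above the bench, x along the tube. Two V cradles (90 degrees, 6 mm thick, 25 mm wide at the mouth, tops at 57 mm) 39.5 mm to either side carry the glass body inside the caps with 5.5 mm end play each way; free room between them down to the deck at 32 mm.
- place_2 (a point): place 2, 52 mm further out (+y) than place 1; the same in shape, beside the blank
- place_3 (a point): place 3, 104 mm further out (+y) than place 1; the same in shape
- place_4 (a point): place 4, 156 mm further out (+y) than place 1; the same in shape
- scale_ring (a joint): angle of the turnable scale ring (bezel) of the dial on top of the analyser head, rad, anticlockwise from above; stays where it is left (about 0.05 N m), range -3.1 to 3.1. At 0 its zero line points along -x of the polarimeter. The zero line is under the pointer when this equals null_pointer.
- null_pointer (a joint): angle of the thin black pointer in the middle of the dial, rad, same sense and origin as scale_ring. The instrument sets it; it does not turn with the ring.
- ring_grip (a point): on the axis of the scale ring at half its height, 112 mm above the bench: knurled dark ring 55 mm in diameter and 26 mm high (98 to 124 mm), on a neck 48 mm in diameter and 12 mm high on the analyser head (top at 86 mm); white face with black ticks.
- zero_line (a point): outer part of the zero line, the one broad black line (8 mm long, 2.4 mm wide) on the ring's white face, 24 mm from its axis.
- pointer_line (a point): the point 24 mm from the dial's axis in the direction in which the pointer's long end points (long end 17 mm, tail 9 mm and broader).
- blank_tube_mid (a point): the blank, a plain polarimeter tube without a bulb, lies on its side, 124 mm long; glass body 20 mm in diameter and 96 mm long between two aluminium hexagonal end caps (30 mm across flats, 14 mm long). Point: middle of its axis, 15 mm above the bench when lying there; x is the long axis. About 110 g. 
- sample_tube_1_mid (a point): sample tube (2 or 3 in a run; None: absent), lies on its side, 124 mm long; glass body 20 mm in diameter and 96 mm long between two aluminium hexagonal end caps (30 mm across flats, 14 mm long). Point: middle of its axis, 15 mm above the bench when lying there; x is the long axis. About 110 g. A bulb of 29 mm diameter sits 14 to 30 mm from the middle towards +x; either way round will do.
- sample_tube_2_mid (a point): sample tube (2 or 3 in a run; None: absent), lies on its side, 124 mm long; glass body 20 mm in diameter and 96 mm long between two aluminium hexagonal end caps (30 mm across flats, 14 mm long). Point: middle of its axis, 15 mm above the bench when lying there; x is the long axis. About 110 g. A bulb of 29 mm diameter sits 14 to 30 mm from the middle towards +x; either way round will do.
- sample_tube_3_mid (a point): sample tube (2 or 3 in a run; None: absent), lies on its side, 124 mm long; glass body 20 mm in diameter and 96 mm long between two aluminium hexagonal end caps (30 mm across flats, 14 mm long). Point: middle of its axis, 15 mm above the bench when lying there; x is the long axis. About 110 g. A bulb of 29 mm diameter sits 14 to 30 mm from the middle towards +x; either way round will do.
- beaker: glass beaker, 52 mm wide, 70 mm high, a bystander; origin under its middle
- crucible: porcelain crucible, 44 mm wide, 32 mm high, a bystander
- rubber: white rubber block, 62 mm long, a bystander
- tape: roll of tape, 68 mm across, a bystander
Not all that is in view belongs to the job. What is shaped like the part that bears blank_tube_mid but blue is not meant.

How it is judged:
By the outcome, as a careful person would: the job done as asked, in the order asked, and still so for the second after the job is handed in, with the robot touching nothing.
Of sample_tube_1, sample_tube_2, sample_tube_3 only 2 to 3 are there at a start; the rules pass over those that are not, and their reading is None.
At some moment in a run one of blank_tube, sample_tube_1, sample_tube_2, sample_tube_3 may be knocked a few centimetres aside while the robot is not near it.
Once in a run the grip may slacken for a moment while it holds something.
It also fails if it takes over 200 s, if anything falls off the work surface, if the arm or the gripper's body presses on something with over 40 N, if the wrist force passes 120 N, or if a joint passes its speed limit or range.

### The arm

A 6-joint arm with a two-finger parallel gripper is mounted at the origin on a cart in front of the work surface, level with it; the furniture and walls round the work are solid. World frame = base frame: x ahead of the robot, y to its left, z up, the work surface at z = 0. Lengths are in m, angles in degrees, forces in N, time in s.
With the tool pointing down it reaches from about 0.325 to 1 m from the base axis. Payload 5.1 kg.
Tool frame: the origin (TCP) lies at the very end of the fingers, on their centre line; the grasp point (between the pads) lies 19 mm behind it; z points along the fingers, y is the line along which they close (so a half turn about z gives the same grasp; the last joint's range is limited). The gripper opens to 85 mm and grips with 20 to 120 N. Pads are 22 mm wide; open, the fingers measure 114 mm over their backs; the gripper's body (76 mm by 85 mm) begins 54 mm behind the grasp point. The pads swing forward as they close: fully open they stand 13 mm farther back than shut.
Start: joints at [-77.785, 7.093, 94.555, -0, 78.352, -4.733], TCP at [0.189, -0.622, 0.231] pointing down, gripper open.
Joint ranges: [-149.61, 149.61], [-58.7, 133.49], [1.44, 155.28], [-77.14, 257.14], [18.33, 153.61], [-166.67, 166.67]. Speed limits (degrees/s): [147.25, 147.25, 180, 180, 180, 180].

### API

Orientations are given as [roll, pitch, yaw] about the fixed x, y, z axes, in that order (R = Rz(yaw) Ry(pitch) Rx(roll)).
In Python, from rig import observe, camera, job_done gives the robot as it stands. The module is installed in compiled form; this text tells all that it offers.
- The arm moves only by the tool play_rows, never from a script. Its argument "rows" is text: rows parted by semicolons, each of 7 numbers parted by spaces: the shift along the tool's x, y, z in cm, then the turn, a rotation vector about the tool's x, y, z in rad, then the finger opening in cm, from 0 to 8.54. A call has 1 to 5 rows; each row is the pose to reach, as a shift and turn from the pose commanded when the call began, along the tool's axes at that moment; what a row does not reach only later rows make up. A row lasts 1/10 s, in which the tool goes at most 50 mm and 8.59 degrees, less where a joint would pass 70% of its speed; a pose out of reach is approached as far as the arm can. A call with a gripper value outside its range is refused whole. The fingers move at their own pace and stop on an object; "force" is the grip in N (left out, the last holds). Time passes only in rows, so rows that repeat a pose let the fingers close. It gives the time, the measured TCP pose, the force, the opening and the grip force at its end, in the units of the state.
- observe(): the state, without advancing time (a new reading comes with each control period).
- camera(name): name is "scene" or "top" or "wrist"; returns a dict with "color" (384x512x3 uint8, red, green, blue), "mtx" (3x3 intrinsics, pixels), "k1" (the pictures are not rectified: a ray, as slopes to the right and down, at radius r is drawn at 1 + k1 r^2 times it, then the intrinsics apply), "R" (3x3) and "t" (3): a world point X has camera coordinates R X + t; the wrist camera has in their place "hand_eye" (4x4, takes a point from camera to tool coordinates, whose origin is the TCP and whose axes are the flange's). Camera axes: x right, y down, z forward; pixel columns grow to the right and rows downward; lengths in m; the calibration is good to about 2 mm. A picture is of the moment at which its call begins: read the wrist's pose just before it. There is no depth.
- job_done(): hands the job in; it is judged then, once.
The state is a dict: "t": time; "joint_positions": joint angles; "dq": joint speeds; "joint_torque": joint torques, N m; "tcp_pos": TCP position; "eef_rot": TCP orientation; "force": force on the tool from outside, world axes, zero at the start; "wrist_torque": the same for the moment, N m; "opening": finger opening in m; "grip_force": force on a finger pad.
Only numpy, scipy, OpenCV 4.12 (cv2) and the standard library are available. Lean on these libraries where they do the work, as an engineer would, in place of code of your own. Each camera call takes 0.05 s, during which the arm holds its last target. There are 200 camera calls.

## Working session

There is one attempt and no reset: what is moved stays moved. The work goes in short steps, Python scripts to look and compute and a tool call to move; the robot and the scene stay as the last step left them, time stands still between calls to the robot, and variables do not carry over. Pictures are saved under pics/ and viewed, at most 14 in all, crops included, and the job is handed in when it is done.

Besides the shell and the picture viewer there is one more tool, called after "Emit:" as name(argument=value, ...) on one line, values as JSON. play_rows: Moves the arm, as the interface text tells. Its arguments: {"type":"object","properties":{"rows":{"type":"string"},"force":{"type":"number"}},"required":["rows"]}

```bash
mkdir -p pics; ls
python3 - <<'E'
from rig import observe,camera
import cv2,numpy as np
print(observe())
for n in ("scene","top"):
    c=camera(n); cv2.imwrite(f"pics/{n}0.png",c["color"][:,:,::-1]); print(n,c["mtx"],c["k1"],c["R"],c["t"])
c=camera("wrist");print(c["hand_eye"],c["mtx"],c["k1"])
a=[cv2.imread(f"pics/{n}0.png") for n in("scene","top")]
cv2.imwrite("pics/top0b.png",cv2.resize(a[1],(800,600),interpolation=cv2.INTER_CUBIC))
cv2.imwrite("pics/scene0b.png",cv2.resize(a[0],(800,600),interpolation=cv2.INTER_CUBIC))
E
```

```text
pics
{'t': 0.0, 'joint_positions': array([-7.77828357e+01,  7.13414294e+00,  9.46334890e+01,  3.43320295e-03,
        7.83521610e+01, -4.73139646e+00]), 'dq': array([-0.09784913,  0.11918541,  0.07954188,  0.05107078, -0.18514028,
        0.01973055]), 'joint_torque': array([-9.09860119e-04, -4.23613214e+01, -3.65451193e+01, -1.04686949e-04,
        6.95006544e-03, -1.76385208e-05]), 'tcp_pos': array([ 0.18935572, -0.62117294,  0.23005183]), 'eef_rot': array([-1.79880892e+02, -1.32306644e-02,  1.69478504e+01]), 'force': array([-0.17580926, -0.81747865,  0.15542018]), 'wrist_torque': array([-0.01743605,  0.05059066,  0.04087517]), 'grip_force': 0.0, 'opening': 0.08549184253797924}
scene [[376.19550076   0.         257.67978923]
 [  0.         376.19550076 188.87030505]
 [  0.           0.           1.        ]] -0.08319283237078055 [[-0.53126181 -0.84705346  0.01616563]
 [-0.43171829  0.25425215 -0.86543351]
 [ 0.7289583  -0.46675077 -0.50076293]] [0.23000278 0.29961964 0.89790374]
top [[411.08537364   0.         260.5501845 ]
 [  0.         411.08537364 184.83446249]
 [  0.           0.           1.        ]] -0.02786106291653328 [[ 8.11866949e-03 -9.99966966e-01 -3.92148754e-04]
 [-9.94653766e-01 -8.03515772e-03 -1.02953005e-01]
 [ 1.02946453e-01  1.22589366e-03 -9.94686144e-01]] [-0.04555099  0.46458226  1.52989242]
[[ 9.84056103e-04 -9.44498170e-01 -3.28515203e-01  8.41905108e-02]
 [ 9.99999193e-01  1.19340120e-03 -4.35626536e-04 -2.48136206e-04]
 [ 8.03498903e-04 -3.28514509e-01  9.44498582e-01 -1.40914068e-01]
 [ 0.00000000e+00  0.00000000e+00  0.00000000e+00  1.00000000e+00]] [[282.24591651   0.         258.95049067]
 [  0.         282.24591651 191.93866742]
 [  0.           0.           1.        ]] -0.01169690184115734
```

View pics/top0b.png

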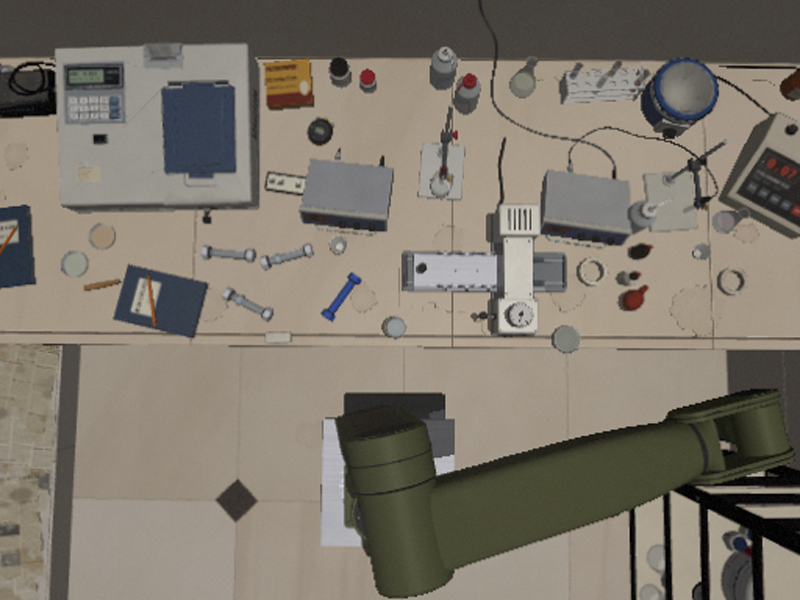

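View pics/scene0b.png

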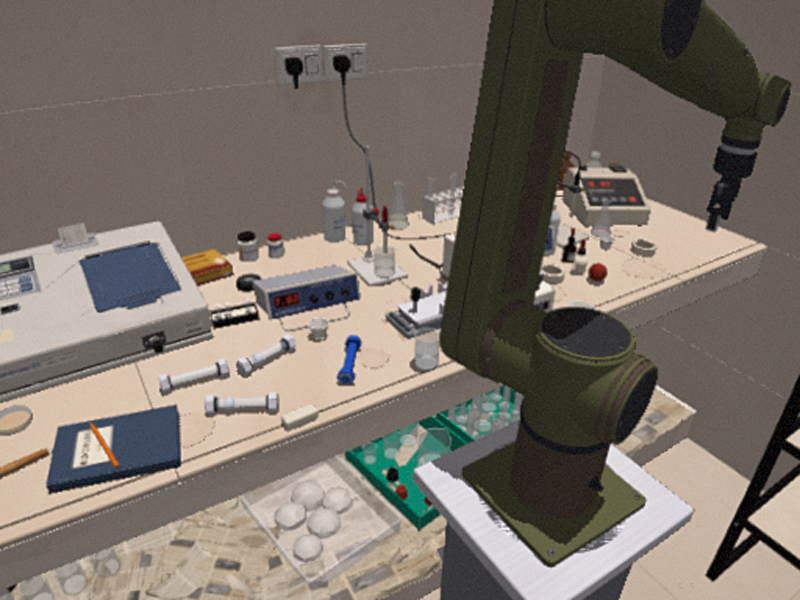

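```bash
cat > h.py <<'E'
from rig import observe,camera
import cv2,numpy as np
from scipy.spatial.transform import Rotation as Ro
def snap(n):
    o=observe(); c=camera(n); c["o"]=o
    if n=="wrist":
        Rt=Ro.from_euler("xyz",o["eef_rot"],degrees=True).as_matrix(); H=c["hand_eye"]
        c["Rwc"]=Rt@H[:3,:3]; c["C"]=Rt@H[:3,3]+o["tcp_pos"]
    else:
        c["Rwc"]=c["R"].T; c["C"]=-c["R"].T@c["t"]
    c["im"]=np.ascontiguousarray(c["color"][:,:,::-1]); return c
def ray(c,p):
    K=c["mtx"];d=np.array([(p[0]-K[0,2])/K[0,0],(p[1]-K[1,2])/K[1,1]]);u=d.copy()
    for _ in range(20): u=d/(1+c["k1"]*(u@u))
    return c["Rwc"]@np.array([u[0],u[1],1])
def onz(c,p,z):
    r=ray(c,p); return c["C"]+r*(z-c["C"][2])/r[2]
def proj(c,X):
    v=c["Rwc"].T@(np.asarray(X)-c["C"]);u=v[:2]/v[2];u=u*(1+c["k1"]*(u@u));K=c["mtx"]
    return np.array([u[0]*K[0,0]+K[0,2],u[1]*K[1,1]+K[1,2]])
E
python3 - <<'E'
from h import *
c=snap("top");s=800/512
for n,p,z in [("tA",(228,253),.015),("tB",(287,256),.015),("tC",(248,303),.015),("blue",(341,297),.015),("head ring",(519,314),.124),("lamp",(518,220),.118),("handle",(420,268),.088),("fknob",(477,316),.098),("hoodL",(498,270),.09),("hoodR",(535,270),.09),("beaker",(395,327),0.05),("cruc",(338,245),.03)]:
    print(n,onz(c,np.array(p)/s,z).round(3))
im=c["im"]
a=cv2.resize(im[145:215,120:250],(800,431),interpolation=cv2.INTER_CUBIC)
b=cv2.resize(im[120:220,245:375],(780,600),interpolation=cv2.INTER_CUBIC)
cv2.imwrite("pics/t1.png",a);cv2.imwrite("pics/t2.png",b)
E
```

```text
tA [0.551 0.398 0.015]
tB [0.544 0.253 0.015]
tC [0.428 0.345 0.015]
blue [0.445 0.119 0.015]
head ring [ 0.399 -0.295  0.124]
lamp [ 0.616 -0.296  0.118]
handle [ 0.507 -0.071  0.088]
fknob [ 0.396 -0.203  0.098]
hoodL [ 0.504 -0.253  0.09 ]
hoodR [ 0.504 -0.339  0.09 ]
beaker [ 0.371 -0.014  0.05 ]
cruc [0.57  0.127 0.03 ]
```

View pics/t1.png

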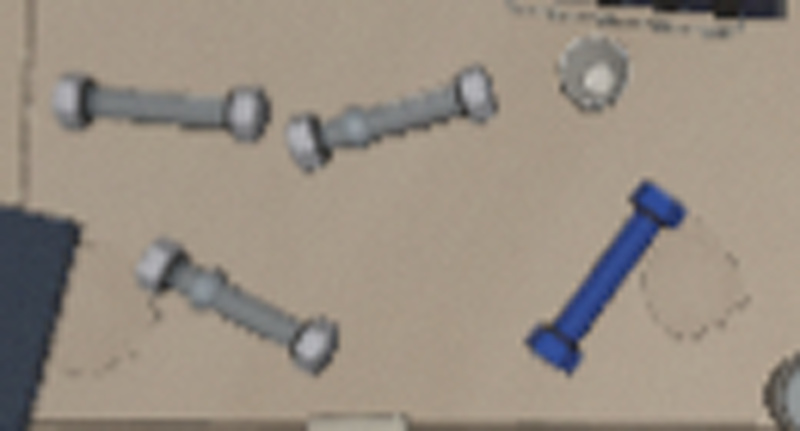

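View pics/t2.png

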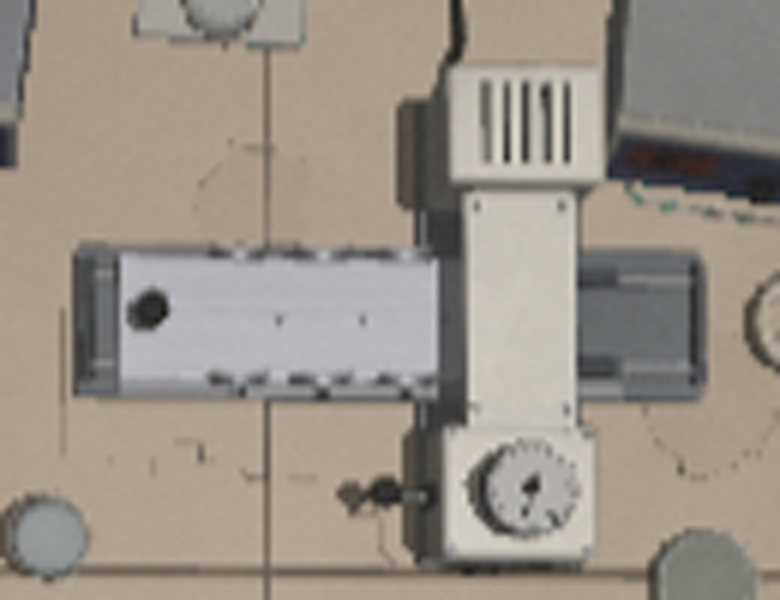

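Candidates in the crop: the plain silver tube at (160,105) is the blank. The silver tubes with bulbs at (390,115) and (235,305) are samples. The blue plain tube at (605,280) is a decoy. The changer handle is at (150,310) in the second crop, the filter knob at (385,490) and the dial at (530,487). Next I move over the instrument for a close look.

Emit:
play_rows(rows="4 -3 -0.5 0 0 0.1 8.5;8 -6 -1 0 0 0.2 8.5;13.1 -10.7 -2.3 0 0 0.296 8.5;13.1 -10.7 -2.3 0 0 0.296 8.5;13.1 -10.7 -2.3 0 0 0.296 8.5")

```text
t: 0.7
tcp_pos: [0.2851, -0.4795, 0.2553]
eef_rot: [179.9, -0.1, 0.2]
force: [-0.7, 0.5, -0.1]
opening: 0.0852
grip_force: 0.0
```

Emit:
play_rows(rows="2 -3 -0.5 0 0 0 8.5;4 -6 -1 0 0 0 8.5;6 -9 -1.5 0 0 0 8.5;8 -12 -2 0 0 0 8.5;9.4 -14.1 -2.3 0 0 0 8.5")

```text
t: 1.2
tcp_pos: [0.3781, -0.3397, 0.2774]
eef_rot: [180.0, -0.0, -0.0]
force: [-0.2, -0.8, 0.2]
opening: 0.0853
grip_force: 0.0
```

Emit:
play_rows(rows="2 -3 -0.5 0 0 0 8.5;4 -6 -1 0 0 0 8.5;6 -9 -1.5 0 0 0 8.5;8 -12 -2 0 0 0 8.5;9.4 -14.1 -2.3 0 0 0 8.5")

```text
t: 1.7
tcp_pos: [0.4726, -0.1987, 0.3004]
eef_rot: [180.0, -0.0, 0.0]
force: [0.0, 0.3, -0.5]
opening: 0.0842
grip_force: 0.0
```

Emit:
play_rows(rows="0 0 0 0 0 0 8.5;0 0 0 0 0 0 8.5")

```text
t: 1.9
tcp_pos: [0.4716, -0.2, 0.2999]
eef_rot: [180.0, 0.1, 0.0]
force: [0.2, 0.0, 0.6]
opening: 0.0851
grip_force: 0.0
```

Run:
```python
from h import *
import pickle
c=snap("wrist");print(c["o"]["tcp_pos"],c["o"]["eef_rot"],c["o"]["force"])
pickle.dump(c,open("w1.pkl","wb"));cv2.imwrite("pics/w1.png",cv2.resize(c["im"],(800,600),interpolation=cv2.INTER_CUBIC))
```

```text
[ 0.47156511 -0.19996258  0.29985579] [1.79978058e+02 5.63522082e-02 6.42243951e-03] [0.18100817 0.03137874 0.57943142]
```

View pics/w1.png

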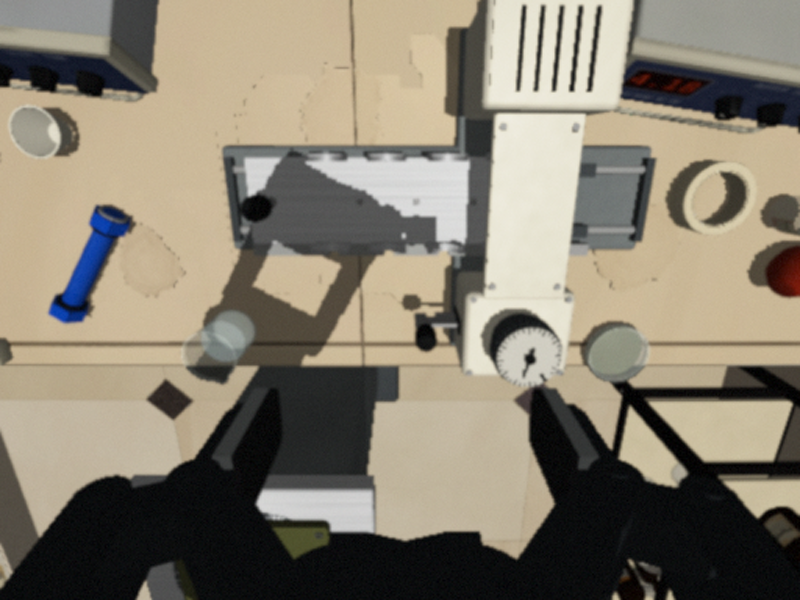

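Run:
```python
from h import *
import pickle
c=pickle.load(open("w1.pkl","rb"));s=800/512
g=cv2.cvtColor(c["im"],cv2.COLOR_BGR2GRAY).astype(float)
def ref(p,r=4):
    x,y=np.round(np.array(p)/s-.2).astype(int);w=g[y-r:y+r+1,x-r:x+r+1];w=np.clip(w.max()-25-w,0,None)
    Y,X=np.mgrid[-r:r+1,-r:r+1];return np.array([x+(w*X).sum()/w.sum(),y+(w*Y).sum()/w.sum()])
P=[onz(c,ref(p),.093) for p in [(503,127),(577,127),(489,287),(560,287)]]
for p in P: print(p.round(4))
P=np.array(P);ctr=P.mean(0);a=P[:2].mean(0)-P[2:].mean(0);b=P[[0,2]].mean(0)-P[[1,3]].mean(0)
print("beam",ctr,"yaw x",np.degrees(np.arctan2(a[1],a[0])),"yaw y",np.degrees(np.arctan2(-b[0],b[1])))
# dark blobs handle, knob
def blob(x0,y0,x1,y1,t=45):
    m=(g[y0:y1,x0:x1]<t).astype(np.uint8);n,l,st,ce=cv2.connectedComponentsWithStats(m)
    i=1+np.argmax(st[1:,4]);return ce[i]+[x0,y0],st[i]
for n,bx,zs in [("handle",(148,118,182,148),(.088,.074)),("knob",(262,200,284,228),(.098,.084))]:
    p,st=blob(*bx);print(n,p*s,st,[onz(c,p,z).round(4) for z in zs])
# ring face
for q in [(530,357)]: print("ring",onz(c,np.array(q)/s,.124))
```

```text
[ 0.5697 -0.2715  0.093 ]
[ 0.569  -0.3251  0.093 ]
[ 0.4473 -0.2667  0.093 ]
[ 0.4454 -0.3297  0.093 ]
beam [ 0.50785617 -0.29825437  0.093     ] yaw x -0.06097867368090339 yaw y -1.3058999021101352
handle [253.92454013 207.17495819] [  2   0  25  25 299] [array([ 0.5102, -0.0806,  0.088 ]), array([ 0.5084, -0.0759,  0.074 ])]
knob [424.87909226 335.63058036] [  5   6  12  18 168] [array([ 0.4042, -0.217 ,  0.098 ]), array([ 0.398 , -0.2178,  0.084 ])]
ring [ 0.39716298 -0.2998941   0.124     ]
```

Run:
```python
from h import *
import pickle
c=pickle.load(open("w1.pkl","rb"));s=800/512
g=cv2.cvtColor(c["im"],cv2.COLOR_BGR2GRAY).astype(float)
L=[];R=[]
for y in range(84,178,3):
    row=g[y,295:390];d=np.diff(row)
    i=np.argmax(d[:35]);j=45+np.argmin(d[45:])
    L.append(onz(c,(295+i+.5,y),.093));R.append(onz(c,(295+j+.5,y),.093))
for n,A in(("L",L),("R",R)):
    A=np.array(A);r=np.abs(A[:,1]-np.median(A[:,1]))<.012;A=A[r];k=np.polyfit(A[:,0],A[:,1],1);res=A[:,1]-np.polyval(k,A[:,0]);A=A[np.abs(res)<.002];k=np.polyfit(A[:,0],A[:,1],1)
    print(n,len(A),"yaw",np.degrees(np.arctan(k[0])),"y at .508",np.polyval(k,.508))
# top edge of lamp-house front/head at z: hood plate ends
for x in (330,338,346,354):
    col=g[:,x];print(x,[ (y,round(float(np.diff(col)[y]))) for y in list(range(60,85))+list(range(175,200)) if abs(np.diff(col)[y])>14])
```

```text
L 32 yaw -0.24268423669670483 y at .508 -0.264883137786632
R 30 yaw -0.095847459748879 y at .508 -0.33157746367156726
330 [(66, -16), (67, -18), (68, -32), (69, -53), (71, 63), (72, 63), (196, -41), (197, -63), (198, -28), (199, -22)]
338 [(66, -15), (67, -17), (68, -26), (69, -40), (70, -19), (71, 55), (72, 66), (197, -46), (198, -55), (199, -31)]
346 [(67, -17), (68, -27), (69, -39), (70, -25), (71, 53), (72, 64)]
354 [(67, -17), (68, -25), (69, -42), (70, -25), (71, 49), (72, 65), (182, -17), (184, 19), (185, 17)]
```

Emit:
play_rows(rows="1 -4 3 0 0 0 5;2 -8 6 0 0 0 5;3.75 -12.25 9 0 0 0 5;3.75 -12.25 13 0 0 0 5;3.75 -12.25 15 0 0 0 5")

```text
t: 2.45
tcp_pos: [0.5069, -0.0763, 0.1458]
eef_rot: [-179.9, 0.3, 0.0]
force: [-0.6, 0.3, -0.4]
opening: 0.05
grip_force: 0.0
```

Emit:
play_rows(rows="0 0 3 0 0 0 5;0 0 6 0 0 0 5;0 0 8.5 0 0 0 5;0 0 8.5 0 0 0 5;0 0 8.5 0 0 0 5")

```text
t: 2.95
tcp_pos: [0.5088, -0.0778, 0.0652]
eef_rot: [-180.0, 0.1, -0.1]
force: [-0.1, 1.1, 0.5]
opening: 0.0499
grip_force: 0.0
```

Emit:
play_rows(rows="0 0 0 0 0 0 1;0 0 0 0 0 0 1;0 0 0 0 0 0 1;0 0 0 0 0 0 1;0 0 0 0 0 0 1", force=40)

```text
t: 3.45
tcp_pos: [0.5105, -0.0773, 0.0673]
eef_rot: [179.9, -0.2, 0.0]
force: [-0.2, -0.2, 5.9]
opening: 0.0184
grip_force: 39.2
```

Emit:
play_rows(rows="0 -1 0 0 0 0 1;0 -2.5 0 0 0 0 1;0 -4 0 0 0 0 1;0 -5 0 0 0 0 1;0 -6 0 0 0 0 1")

```text
t: 3.95
tcp_pos: [0.5105, -0.0177, 0.0674]
eef_rot: [179.8, -0.2, 0.0]
force: [-1.6, -6.1, 5.9]
opening: 0.0185
grip_force: 39.4
```

Emit:
play_rows(rows="0 -0.4 0 0 0 0 1;0 -0.8 0 0 0 0 1;0 -1 0 0 0 0 1;0 -1.2 0 0 0 0 1;0 -1.2 0 0 0 0 1")

```text
t: 4.45
tcp_pos: [0.5105, -0.0083, 0.0673]
eef_rot: [179.5, -0.2, 0.1]
force: [-2.2, -14.4, 6.1]
opening: 0.0184
grip_force: 39.7
```

Emit:
play_rows(rows="0 0.25 0 0 0 0 1.8;0 0.25 0 0 0 0 5;0 0.25 0 0 0 0 5;0 0.25 -3 0 0 0 5;0 0.25 -7 0 0 0 5")

```text
t: 4.95
tcp_pos: [0.5067, -0.0067, 0.1329]
eef_rot: [-179.9, 0.4, 0.0]
force: [1.5, 0.2, 1.0]
opening: 0.0498
grip_force: 0.0
```

Emit:
play_rows(rows="0 0 -5 0 0 0 8.5;0.5 -3 -9 0 0 0 8.5;1 -7 -13 0 0 0 8.5;2 -11 -16 0 0 0 8.5;3 -15 -16 0 0 0 8.5")

```text
t: 5.45
tcp_pos: [0.541, 0.1443, 0.301]
eef_rot: [-179.9, -0.5, -0.1]
force: [0.7, -0.1, 0.5]
opening: 0.0846
grip_force: 0.0
```

Emit:
play_rows(rows="0 -4 0 0 0 0 8.5;0 -8 0 0 0 0 8.5;1 -12 0 0 0 0 8.5;1 -16 0 0 0 0 8.5;1 -18.5 0 0 0 0 8.5")

```text
t: 5.95
tcp_pos: [0.5485, 0.3306, 0.2943]
eef_rot: [-180.0, 0.1, 0.1]
force: [0.6, -0.1, -0.4]
opening: 0.0845
grip_force: 0.0
```

Emit:
play_rows(rows="0 0 0 0 0 0 8.5;0 0 0 0 0 0 8.5")

```text
t: 6.15
tcp_pos: [0.5487, 0.3281, 0.2945]
eef_rot: [179.9, 0.1, 0.1]
force: [-0.7, -0.4, -0.8]
opening: 0.0851
grip_force: 0.0
```

Run:
```python
from h import *
import pickle
c=snap("wrist");print(c["o"]["tcp_pos"],c["o"]["eef_rot"],c["o"]["force"])
pickle.dump(c,open("w2.pkl","wb"));cv2.imwrite("pics/w2.png",cv2.resize(c["im"],(800,600),interpolation=cv2.INTER_CUBIC))
```

```text
[0.54874636 0.32812971 0.29453607] [1.79946365e+02 6.07106537e-02 7.38949455e-02] [-0.68648612 -0.44957365 -0.83879533]
```

View pics/w2.png

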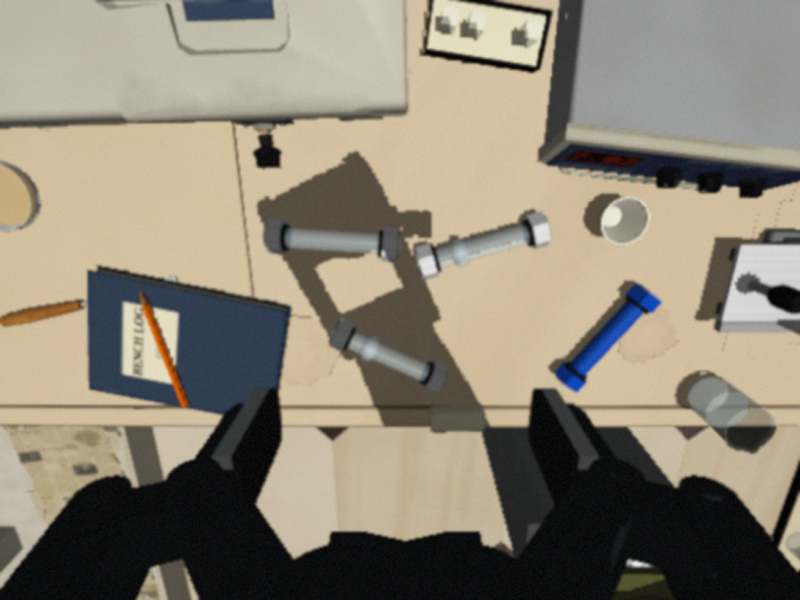

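Run:
```python
from h import *
import pickle
c=pickle.load(open("w2.pkl","rb"));s=800/512
print(c["o"]["joint_positions"].round(1))
for n,p,q in [("blank",(276,236),(388,243)),("B",(428,260),(539,229)),("C",(344,335),(433,374))]:
    a,b=[onz(c,np.array(u)/s,.018) for u in(p,q)];d=a-b
    print(n,((a+b)/2).round(4),"len",np.linalg.norm(d).round(4),"ang",np.degrees(np.arctan2(d[1],d[0])).round(1))
```

```text
[ 26.1   4.   91.8  -0.   84.2 116. ]
blank [0.5484 0.3976 0.018 ] len 0.1071 ang 86.5
B [0.5437 0.2529 0.018 ] len 0.1093 ang 106.2
C [0.4263 0.344  0.018 ] len 0.1032 ang 64.1
```

Emit:
play_rows(rows="0 -2 1 0 0 -0.148 5;0 -4 2 0 0 -0.296 5;0 -6.95 4 0 0 -0.444 5;0 -6.95 6 0 0 -0.592 5;0 -6.95 8 0 0 -0.74 5")

```text
t: 6.7
tcp_pos: [0.5494, 0.3966, 0.2147]
eef_rot: [180.0, -0.0, 42.7]
force: [-0.2, -0.1, 0.2]
opening: 0.0502
grip_force: 0.0
```

Emit:
play_rows(rows="0 0 1 0 0 -0.148 5;0 0 2 0 0 -0.296 5;0 0 4 0 0 -0.444 5;0 0 6 0 0 -0.592 5;0 0 7 0 0 -0.74 5")

```text
t: 7.2
tcp_pos: [0.5487, 0.3951, 0.1431]
eef_rot: [-179.9, 0.1, 85.0]
force: [-1.3, -0.4, 0.3]
opening: 0.05
grip_force: 0.0
```

Emit:
play_rows(rows="0 0 1 0 0 -0.03 5;0 0 2.4 0 0 -0.03 5;0 0 2.4 0 0 -0.03 5;0 0 2.4 0 0 -0.03 5")

```text
t: 7.6
tcp_pos: [0.5492, 0.3965, 0.121]
eef_rot: [-180.0, 0.0, 86.4]
force: [0.5, 1.0, -0.5]
opening: 0.0497
grip_force: 0.0
```

```bash
cat > tube.py <<'E'
from h import *
import sys
# looks at the tube under the tool: cap pair by bright mask; prints its mid and angle relative to tool
c=snap("wrist");o=c["o"];print(o["tcp_pos"].round(4),o["eef_rot"].round(2),o["joint_positions"].round(0))
im=c["im"];cv2.imwrite("pics/"+sys.argv[1],cv2.resize(im,(800,600),interpolation=cv2.INTER_CUBIC))
import pickle;pickle.dump(c,open("tube.pkl","wb"))
E
python3 tube.py w3.png
```

```text
[0.5492 0.3965 0.121 ] [-1.7997e+02  3.0000e-02  8.6430e+01] [31. 15. 96. -0. 69. 35.]
```

View pics/w3.png

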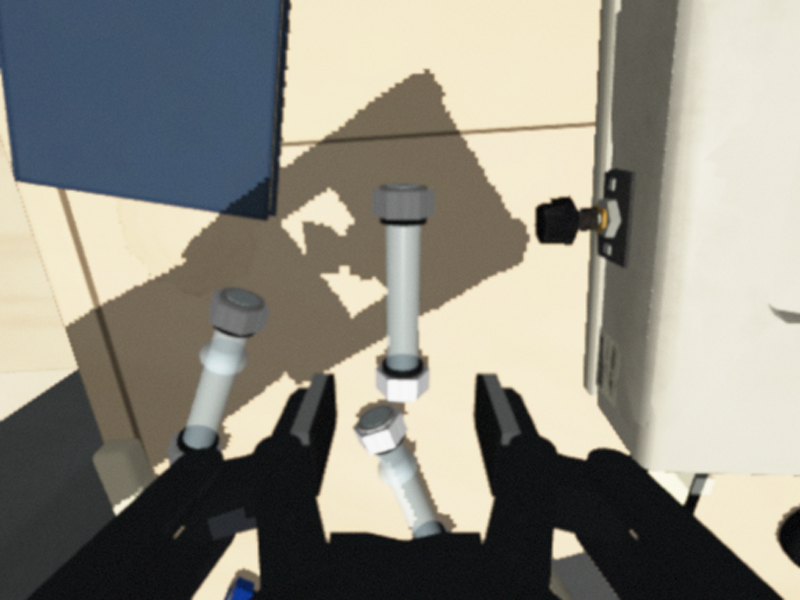

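Run:
```python
from h import *
import pickle
c=pickle.load(open("tube.pkl","rb"));s=800/512
P=[onz(c,np.array(u)/s,z) for u,z in(((403,221),.028),((403,372),.03),((403,191),.03),((403,399),.03))]
print(np.round(P,4)); print((P[0]+P[1])/2,np.linalg.norm(P[0]-P[1]),(P[2]+P[3])/2,np.linalg.norm(P[2]-P[3]))
```

```text
[[0.5506 0.4443 0.028 ]
 [0.5451 0.356  0.03  ]
 [0.5516 0.46   0.03  ]
 [0.5439 0.3377 0.03  ]]
[0.54783469 0.40014962 0.029     ] 0.08855334134361707 [0.54775592 0.39882459 0.03      ] 0.12252291529364577
```

Emit:
play_rows(rows="0.25 -0.1 3 0 0 0 4.5;0.25 -0.1 6 0 0 0 4.5;0.25 -0.1 9 0 0 0 4.5;0.25 -0.1 11 0 0 0 4.5;0.25 -0.1 11.7 0 0 0 4.5")

```text
t: 8.15
tcp_pos: [0.5473, 0.399, 0.0022]
eef_rot: [-179.8, 0.1, 86.5]
force: [-0.1, -0.2, 0.1]
opening: 0.0448
grip_force: 0.0
```

Emit:
play_rows(rows="0 0 0 0 0 0 4.5;0 0 0 0 0 0 1;0 0 0 0 0 0 1;0 0 0 0 0 0 1;0 0 0 0 0 0 1", force=60)

```text
t: 8.65
tcp_pos: [0.5498, 0.4007, 0.0068]
eef_rot: [179.8, -0.1, 86.5]
force: [-0.2, -0.4, 5.6]
opening: 0.018
grip_force: 59.0
```

Emit:
play_rows(rows="0 0 -1 0 0 0 1;0 0 -3 0 0 0 1;0 0 -6 0 0 0 1;0 0 -9 0 0 0 1;0 0 -12 0 0 0 1")

```text
t: 9.15
tcp_pos: [0.5479, 0.3994, 0.1253]
eef_rot: [-180.0, 0.0, 86.5]
force: [0.5, 0.8, -2.1]
opening: 0.0178
grip_force: 58.7
```

Emit:
play_rows(rows="-4 0 -2 0 0 0.148 1;-8 0 -4 0 0 0.296 1;-12 0.1 -6 0 0 0.444 1;-16 0.1 -7.5 0 0 0.592 1;-20 0.2 -7.5 0 0 0.74 1")

```text
t: 9.65
tcp_pos: [0.539, 0.1989, 0.2028]
eef_rot: [179.8, -0.3, 43.8]
force: [0.5, -0.1, -1.3]
opening: 0.0175
grip_force: 58.8
```

Emit:
play_rows(rows="-2.9 2.7 0 0 0 0.148 1;-5.8 5.5 0 0 0 0.296 1;-8.8 8.2 0 0 0 0.444 1;-11.7 11 0 0 0 0.592 1;-14.6 13.7 0 0 0 0.74 1")

```text
t: 10.15
tcp_pos: [0.5279, -0.0015, 0.1994]
eef_rot: [180.0, 0.0, 1.4]
force: [0.5, 0.5, -1.4]
opening: 0.0179
grip_force: 58.8
```

Emit:
play_rows(rows="-1 4.5 0 0 0 0.03 1;-2 9 0 0 0 0.03 1;-2.5 13.5 0 0 0 0.03 1;-2.5 18 0 0 0 0.03 1;-2.5 21.8 0 0 0 0.03 1")

```text
t: 10.65
tcp_pos: [0.5093, -0.2207, 0.1995]
eef_rot: [180.0, 0.0, -0.1]
force: [0.2, 0.6, -1.4]
opening: 0.0175
grip_force: 58.8
```

Emit:
play_rows(rows="0 0 3 0 0 0 1;0 0 5 0 0 0 1;0 0 5 0 0 0 1")

```text
t: 10.95
tcp_pos: [0.5075, -0.2177, 0.1455]
eef_rot: [-179.8, 0.4, -0.1]
force: [-0.8, -0.1, -1.9]
opening: 0.018
grip_force: 59.0
```

```bash
python3 tube.py w4.png
```

```text
[ 0.5075 -0.2177  0.1455] [-1.7979e+02  3.9000e-01 -7.0000e-02] [-29.  -1. 111.  -0.  70.  61.]
```

View pics/w4.png

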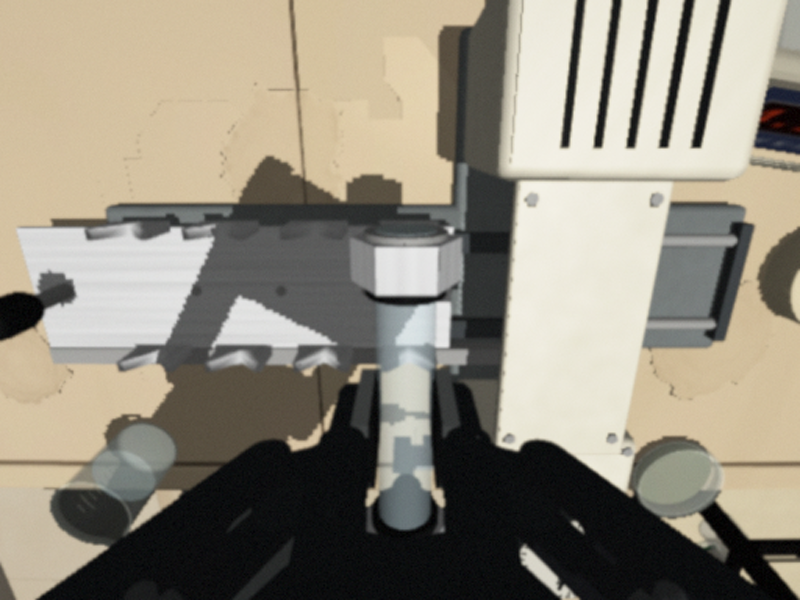

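Run:
```python
from h import *
import pickle
c=pickle.load(open("tube.pkl","rb"));s=800/512
P=np.array([onz(c,np.array(p)/s,.093) for p in [(531,200),(657,200),(509,439),(612,439)]]);print(P.round(4),P.mean(0).round(4))
# hood end edges: lamp/hood and head
print(onz(c,np.array((590,181))/s,.093))
t=c["o"]["tcp_pos"]
for dz in (.008,.012): print([ (onz(c,np.array(p)/s,t[2]+dz+.015)-t).round(4)  for p in((403,294),(403,243),(403,236))])
# cradle V middles, near top z .057
for p in [(315,357),(235,357),(150,357)]: print(onz(c,np.array(p)/s,.052).round(4))
```

```text
[[ 0.5696 -0.2717  0.093 ]
 [ 0.5698 -0.3259  0.093 ]
 [ 0.4469 -0.272   0.093 ]
 [ 0.4469 -0.3259  0.093 ]] [ 0.5083 -0.2989  0.093 ]
[ 0.57759486 -0.29595182  0.093     ]
[array([0.0451, 0.0004, 0.023 ]), array([0.0597, 0.0004, 0.023 ]), array([0.0616, 0.0004, 0.023 ])]
[array([0.0465, 0.0004, 0.027 ]), array([0.0606, 0.0004, 0.027 ]), array([0.0624, 0.0004, 0.027 ])]
[ 0.4735 -0.1642  0.052 ]
[ 0.4734 -0.1167  0.052 ]
[ 0.4732 -0.0659  0.052 ]
```

Emit:
play_rows(rows="0 0 2 0 0 0 1;0 0 4 0 0 0 1;0 0 6 0 0 0 1;0 0 7.2 0 0 0 1;0 0 7.2 0 0 0 1")

```text
t: 11.5
tcp_pos: [0.5096, -0.218, 0.0765]
eef_rot: [-179.9, 0.1, 0.0]
force: [-0.4, 0.6, -1.2]
opening: 0.0179
grip_force: 59.0
```

Emit:
play_rows(rows="0 0 0 0 0 0 1;0 0 0 0 0 0 1")

```text
t: 11.7
tcp_pos: [0.5113, -0.2191, 0.0791]
eef_rot: [179.9, -0.1, 0.0]
force: [-0.0, 0.6, -0.8]
opening: 0.0177
grip_force: 59.0
```

Emit:
play_rows(rows="0 0 0.7 0 0 0 1;0 0 1.3 0 0 0 1;0 0 1.8 0 0 0 1;0 0 2.2 0 0 0 1;0 0 2.2 0 0 0 1")

```text
t: 12.2
tcp_pos: [0.5095, -0.2183, 0.0542]
eef_rot: [-179.9, 0.1, -0.0]
force: [-0.6, 0.0, -1.4]
opening: 0.0174
grip_force: 59.0
```

Emit:
play_rows(rows="0 0 0.2 0 0 0 1;0 0 0.4 0 0 0 1;0 0 0.5 0 0 0 1;0 0 0.5 0 0 0 1")

```text
t: 12.6
tcp_pos: [0.5104, -0.2188, 0.0505]
eef_rot: [180.0, -0.0, -0.0]
force: [0.1, 0.4, -1.6]
opening: 0.0178
grip_force: 58.9
```

Emit:
play_rows(rows="0 0 0.1 0 0 0 1;0 0 0.2 0 0 0 1;0 0 0.3 0 0 0 1;0 0 0.3 0 0 0 1")

```text
t: 13.0
tcp_pos: [0.5108, -0.2194, 0.0495]
eef_rot: [179.9, -0.0, 0.0]
force: [-5.5, -0.3, 10.3]
opening: 0.018
grip_force: 60.2
```

Emit:
play_rows(rows="0 0 0.1 0 0 0 1;0 0 0.2 0 0 0 1;0 0 0.3 0 0 0 1;0 0 0.3 0 0 0 1")

```text
t: 13.4
tcp_pos: [0.511, -0.2196, 0.0492]
eef_rot: [179.9, 0.0, 0.0]
force: [-12.1, 3.8, 25.2]
opening: 0.0178
grip_force: 61.9
```

Emit:
play_rows(rows="0 0 -0.3 0 0 0 1;0 0 -0.5 0 0 0 1;0 0 -0.5 0 0 0 3.4;0 0 -0.5 0 0 0 3.4;0 0 -0.5 0 0 0 3.4")

```text
t: 13.9
tcp_pos: [0.51, -0.2183, 0.0487]
eef_rot: [-180.0, 0.0, -0.0]
force: [0.2, -0.0, -1.0]
opening: 0.034
grip_force: 0.0
```

Emit:
play_rows(rows="0 0 -2 0 0 0 3.4;0 0 -5 0 0 0 3.4;0 0 -9 0 0 0 3.4;0 0 -9 0 0 0 3.4")

```text
t: 14.3
tcp_pos: [0.5138, -0.2204, 0.1457]
eef_rot: [179.7, -0.6, -0.0]
force: [0.5, 0.0, 0.2]
opening: 0.0342
grip_force: 0.0
```

```bash
python3 tube.py w5.png
```

```text
[ 0.5138 -0.2204  0.1457] [ 1.7971e+02 -5.6000e-01 -1.0000e-02] [-29.  -1. 111.   0.  69.  61.]
```

View pics/w5.png

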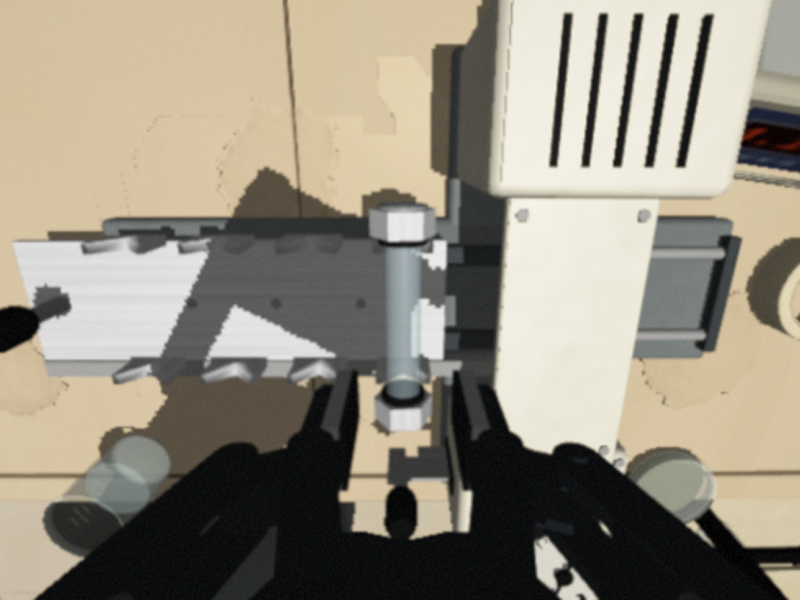

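Emit:
play_rows(rows="0 -2 -3 0 0 0 5;0 -6 -6 0 0 -0.148 5;0.5 -10 -6 0 0 -0.296 5;1 -15 -6 0 0 -0.444 5;1.5 -19 -6 0 0 -0.592 5")

```text
t: 14.85
tcp_pos: [0.5245, -0.0264, 0.1979]
eef_rot: [-179.9, 0.1, 34.3]
force: [-0.3, -0.3, -0.4]
opening: 0.0498
grip_force: 0.0
```

Emit:
play_rows(rows="2.3 -3.1 0 0 0 -0.148 5;4.5 -6.1 0 0 0 -0.296 5;6.8 -9.2 0 0 0 -0.444 5;9 -12.2 0 0 0 -0.592 5;11.3 -15.3 0 0 0 -0.74 5")

```text
t: 15.35
tcp_pos: [0.5327, 0.1629, 0.1974]
eef_rot: [-179.8, 0.1, 76.7]
force: [1.0, -0.5, 0.1]
opening: 0.0502
grip_force: 0.0
```

Emit:
play_rows(rows="3 -0.4 2 0 0 -0.148 5;6 -0.8 4 0 0 -0.296 5;9.15 -1.3 6 0 0 -0.444 5;9.15 -1.3 8 0 0 -0.521 5;9.15 -1.3 8 0 0 -0.521 5")

```text
t: 15.85
tcp_pos: [0.5393, 0.2531, 0.1137]
eef_rot: [-179.4, 0.0, 106.2]
force: [0.2, -0.1, -1.4]
opening: 0.0502
grip_force: 0.0
```

Emit:
play_rows(rows="0 0 0 0 0 0 5;0 0 0 0 0 0 5")

```text
t: 16.05
tcp_pos: [0.5433, 0.253, 0.1201]
eef_rot: [179.9, -0.0, 106.0]
force: [0.4, -0.2, -0.2]
opening: 0.0503
grip_force: 0.0
```

```bash
python3 tube.py w6.png
```

```text
[0.5433 0.253  0.1201] [ 1.7994e+02 -1.0000e-02  1.0605e+02] [ 20.   6. 107.   0.  67.   4.]
```

View pics/w6.png

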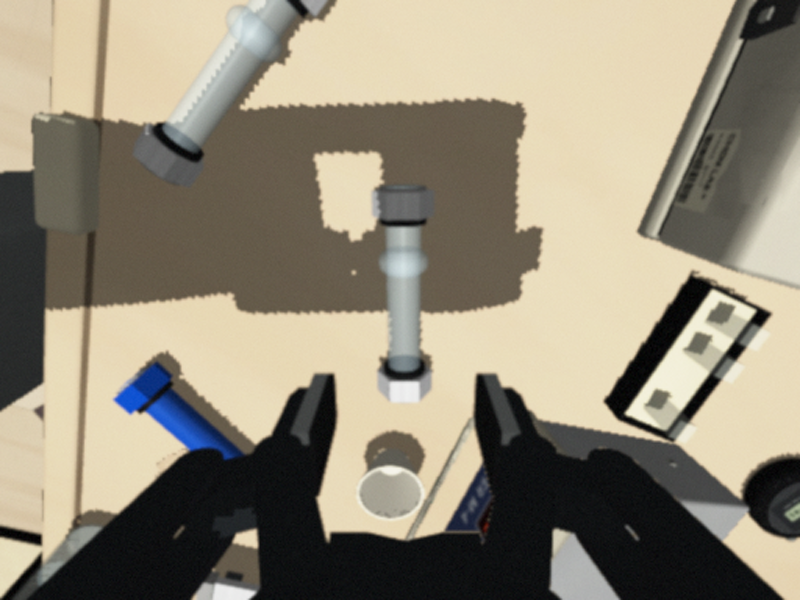

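Emit:
play_rows(rows="0.1 0 3 0 0 0 4.5;0.1 0 6 0 0 0 4.5;0.1 0 9 0 0 0 4.5;0.1 0 11 0 0 0 4.5;0.1 0 11.7 0 0 0 4.5")

```text
t: 16.6
tcp_pos: [0.5415, 0.2534, 0.0008]
eef_rot: [-179.9, 0.0, 106.1]
force: [-1.0, 0.1, -0.2]
opening: 0.045
grip_force: 0.0
```

Emit:
play_rows(rows="0 0 0 0 0 0 4.5;0 0 0 0 0 0 1;0 0 0 0 0 0 1;0 0 0 0 0 0 1;0 0 0 0 0 0 1")

```text
t: 17.1
tcp_pos: [0.5441, 0.2549, 0.0047]
eef_rot: [179.8, -0.0, 106.2]
force: [0.2, -0.9, 6.9]
opening: 0.0177
grip_force: 59.1
```

Emit:
play_rows(rows="0 0 -1 0 0 0 1;0 0 -4 0 0 0 1;0 0 -8 0 0 0 1;0 0 -12 0 0 0 1;0 0 -16 0 0 0 1")

```text
t: 17.6
tcp_pos: [0.5418, 0.2542, 0.1639]
eef_rot: [-180.0, -0.0, 106.2]
force: [0.6, -0.0, -1.7]
opening: 0.0182
grip_force: 58.7
```

Emit:
play_rows(rows="0 0 -3 0 0 0 1;0 0 -3 0 0 0 1")

```text
t: 17.8
tcp_pos: [0.5452, 0.2555, 0.1992]
eef_rot: [179.4, -0.0, 106.2]
force: [0.3, -0.1, -1.2]
opening: 0.0177
grip_force: 58.8
```

Emit:
play_rows(rows="-3.6 -1.3 0 0 0 0.148 1;-7.2 -2.6 0 0 0 0.296 1;-10.8 -3.9 0 0 0 0.444 1;-14.3 -5.2 0 0 0 0.592 1;-17.9 -6.45 0 0 0 0.74 1")

```text
t: 18.3
tcp_pos: [0.5289, 0.0632, 0.1907]
eef_rot: [-179.9, 0.1, 63.4]
force: [0.7, -0.5, -0.9]
opening: 0.0176
grip_force: 58.9
```

Emit:
play_rows(rows="-3.2 1.3 0 0 0 0.148 1;-6.3 2.6 0 0 0 0.296 1;-9.5 3.8 0 0 0 0.444 1;-12.6 5.1 0 0 0 0.592 1;-15.8 6.4 0 0 0 0.74 1")

```text
t: 18.8
tcp_pos: [0.5166, -0.1065, 0.1907]
eef_rot: [-179.9, 0.1, 21.0]
force: [-0.5, -0.0, -1.9]
opening: 0.0182
grip_force: 58.7
```

Emit:
play_rows(rows="-1.5 2.5 0 0 0 0.148 1;-3.2 5.3 0 0 0 0.296 1;-3.2 5.3 0 0 0 0.373 1;-3.2 5.3 2 0 0 0.373 1;-3.2 5.3 4 0 0 0.373 1")

```text
t: 19.3
tcp_pos: [0.5068, -0.1668, 0.1511]
eef_rot: [-180.0, 0.0, -0.1]
force: [0.1, -0.5, -1.7]
opening: 0.0178
grip_force: 58.8
```

Emit:
play_rows(rows="0 0 3 0 0 0 1;0 0 5 0 0 0 1;0 0 6 0 0 0 1;0 0 6 0 0 0 1;0 0 6 0 0 0 1")

```text
t: 19.8
tcp_pos: [0.5076, -0.1666, 0.0927]
eef_rot: [180.0, -0.0, -0.0]
force: [-0.1, -0.2, -0.7]
opening: 0.0177
grip_force: 58.8
```

Run:
```python
from h import *
o=observe();print(o["tcp_pos"],o["eef_rot"])
c=snap("wrist");s=800/512;g=cv2.cvtColor(c["im"],cv2.COLOR_BGR2GRAY)
print(g[120:240,int(403/s)].tolist())
import pickle;pickle.dump(c,open("b.pkl","wb"))
```

```text
[ 0.50756876 -0.16662088  0.09268904] [ 1.79993087e+02 -1.90872633e-02 -9.73156601e-03]
[96, 93, 90, 88, 92, 89, 91, 91, 93, 90, 91, 90, 92, 93, 89, 89, 90, 88, 86, 80, 80, 80, 79, 77, 85, 106, 116, 117, 155, 187, 187, 146, 113, 160, 218, 237, 239, 240, 239, 240, 239, 240, 239, 239, 240, 239, 238, 239, 239, 238, 239, 238, 238, 239, 239, 238, 239, 238, 237, 238, 238, 237, 237, 236, 230, 182, 91, 33, 28, 28, 25, 51, 113, 161, 180, 184, 186, 185, 184, 185, 187, 183, 183, 181, 176, 170, 164, 163, 163, 162, 161, 160, 162, 162, 161, 164, 163, 164, 169, 178, 183, 187, 194, 195, 197, 199, 200, 203, 205, 207, 210, 210, 211, 211, 211, 215, 214, 213, 215, 211]
```

Emit:
play_rows(rows="0.1 0 1 0 0 0 1;0.1 0 2.2 0 0 0 1;0.1 0 3.2 0 0 0 1;0.1 0 3.9 0 0 0 1;0.1 0 3.9 0 0 0 1")

```text
t: 20.35
tcp_pos: [0.5071, -0.166, 0.0514]
eef_rot: [-179.9, 0.2, -0.0]
force: [-0.5, 0.1, -1.5]
opening: 0.018
grip_force: 58.8
```

Emit:
play_rows(rows="0 0 0.2 0 0 0 1;0 0 0.4 0 0 0 1;0 0 0.6 0 0 0 1;0 0 0.7 0 0 0 1;0 0 0.7 0 0 0 1")

```text
t: 20.85
tcp_pos: [0.5091, -0.1674, 0.0475]
eef_rot: [179.9, -0.1, -0.0]
force: [-1.6, -2.9, 4.9]
opening: 0.0182
grip_force: 59.5
```

Contact came at the expected height. Next I release, rise and head for sample C at (0.426, 0.344), yaw 64.

Emit:
play_rows(rows="0 0 0 0 0 0 1.8;0 0 0 0 0 0 3.4;0 0 0 0 0 0 3.4;0 0 -2 0 0 0 3.4;0 0 -5 0 0 0 3.4")

```text
t: 21.35
tcp_pos: [0.5061, -0.1652, 0.0938]
eef_rot: [-179.8, 0.3, -0.0]
force: [0.3, -1.2, -0.2]
opening: 0.0341
grip_force: 0.0
```

Emit:
play_rows(rows="0 0 -5 0 0 0 5;0 -2 -8 0 0 0 5;0 -6 -10 0 0 -0.148 5;0 -10 -10 0 0 -0.296 5;-0.5 -14 -10 0 0 -0.444 5")

```text
t: 21.85
tcp_pos: [0.5037, -0.025, 0.1971]
eef_rot: [180.0, -0.1, 25.7]
force: [0.2, 0.3, 0.4]
opening: 0.05
grip_force: 0.0
```

Run:
```python
from h import *
o=observe();p=o["tcp_pos"];y=np.radians(o["eef_rot"][2]);d=np.array([.4263,.344])-p[:2]
print(p,o["eef_rot"],d, "tool xy cm",100*np.array([d@[np.cos(y),np.sin(y)],d@[np.sin(y),-np.cos(y)]]),"rot",-(np.radians(64.1)-y))
```

```text
[ 0.50372627 -0.02504505  0.19714403] [ 1.79975459e+02 -1.16036031e-01  2.57435036e+01] [-0.07742627  0.36904505] tool xy cm [  9.05506634 -36.6045974 ] rot -0.669447152191972
```

Emit:
play_rows(rows="0.9 -3.7 0 0 0 0 5;1.8 -7.4 0 0 0 0 5;2.7 -11 0 0 0 0 5;3.6 -14.7 0 0 0 0 5;4.5 -18.3 0 0 0 0 5")

```text
t: 22.35
tcp_pos: [0.4644, 0.1597, 0.1957]
eef_rot: [-180.0, 0.0, 25.4]
force: [0.9, 1.1, -0.1]
opening: 0.0499
grip_force: 0.0
```

Emit:
play_rows(rows="0.9 -3.7 0 0 0 -0.13 5;1.8 -7.4 1 0 0 -0.27 5;2.7 -11 2 0 0 -0.4 5;3.6 -14.7 3 0 0 -0.54 5;4.5 -18.3 4 0 0 -0.67 5")

```text
t: 22.85
tcp_pos: [0.4263, 0.3442, 0.1553]
eef_rot: [-179.9, 0.0, 64.2]
force: [1.3, 0.2, 0.6]
opening: 0.0499
grip_force: 0.0
```

Emit:
play_rows(rows="0 0 2 0 0 0 5;0 0 3.7 0 0 0 5;0 0 3.7 0 0 0 5;0 0 3.7 0 0 0 5")

```text
t: 23.25
tcp_pos: [0.427, 0.3425, 0.1188]
eef_rot: [-179.9, 0.1, 63.8]
force: [0.2, 0.4, -0.2]
opening: 0.05
grip_force: 0.0
```

```bash
python3 tube.py w7.png
```

```text
[0.427  0.3425 0.1188] [-1.7994e+02  6.0000e-02  6.3820e+01] [ 33.  -0. 113.   0.  67.  59.]
```

View pics/w7.png

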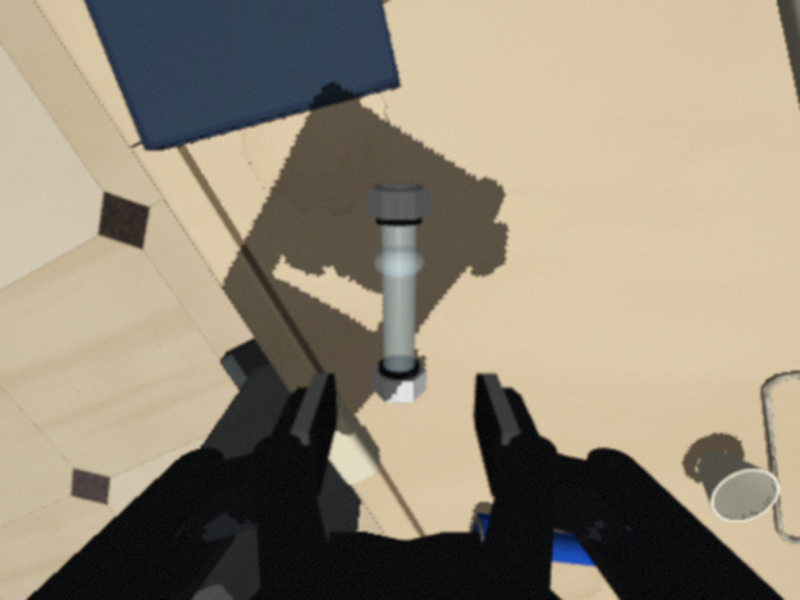

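Emit:
play_rows(rows="0.1 -0.15 3 0 0 0 4.5;0.1 -0.15 6 0 0 0 4.5;0.1 -0.15 9 0 0 0 4.5;0.1 -0.15 11 0 0 0 4.5;0.1 -0.15 11.7 0 0 0 4.5")

```text
t: 23.8
tcp_pos: [0.426, 0.3435, 0.0011]
eef_rot: [-179.9, 0.1, 63.8]
force: [-1.0, 0.7, 0.3]
opening: 0.0452
grip_force: 0.0
```

Emit:
play_rows(rows="0 0 0 0 0 0 4.5;0 0 0 0 0 0 1;0 0 0 0 0 0 1;0 0 0 0 0 0 1;0 0 0 0 0 0 1")

```text
t: 24.3
tcp_pos: [0.428, 0.3451, 0.0045]
eef_rot: [179.9, -0.2, 63.8]
force: [-1.5, -0.5, 6.7]
opening: 0.018
grip_force: 59.0
```

Emit:
play_rows(rows="0 0 -1 0 0 0 1;0 0 -4 0 0 0 1;0 0 -8 0 0 0 1;0 0 -12 0 0 0 1;0 0 -16 0 0 0 1")

```text
t: 24.8
tcp_pos: [0.4261, 0.3438, 0.164]
eef_rot: [-180.0, 0.0, 63.8]
force: [0.3, 0.2, -2.0]
opening: 0.0179
grip_force: 58.7
```

Emit:
play_rows(rows="0 0 -3 0 0 0 1;0 0 -3 0 0 0 1;0 0 -3 0 0 0 1")

```text
t: 25.1
tcp_pos: [0.4266, 0.3442, 0.1928]
eef_rot: [180.0, -0.1, 63.8]
force: [0.6, 0.3, -2.0]
opening: 0.0177
grip_force: 58.7
```

```bash
cat > go.py <<'E'
from h import *
import sys
x,y,yaw=map(float,sys.argv[1:4])
o=observe();p=o["tcp_pos"];a=np.radians(o["eef_rot"][2]);d=np.array([x,y])-p[:2]
print(p.round(4),o["eef_rot"].round(2),o["joint_positions"].round(0),"tool xy cm",(100*np.array([d@[np.cos(a),np.sin(a)],d@[np.sin(a),-np.cos(a)]])).round(2),"rot",round(-(np.radians(yaw)-a),3))
E
python3 go.py .509 -.1149 0
```

```text
[0.4266 0.3442 0.1928] [ 1.7996e+02 -5.0000e-02  6.3820e+01] [ 33.  -4. 110.  -0.  74.  59.] tool xy cm [-37.56  27.65] rot 1.114
```

Emit:
play_rows(rows="-3.8 2.8 0 0 0 0 1;-7.5 5.5 0 0 0 0 1;-11.3 8.3 0 0 0 0 1;-15 11 0 0 0 0 1;-18.8 13.8 0 0 0 0 1")

```text
t: 25.6
tcp_pos: [0.4657, 0.1128, 0.1893]
eef_rot: [-179.8, 0.2, 63.9]
force: [0.2, -0.1, -1.4]
opening: 0.0175
grip_force: 58.8
```

Emit:
play_rows(rows="-3.8 2.8 0 0 0 0.148 1;-7.5 5.5 0 0 0 0.296 1;-11.3 8.3 0 0 0 0.444 1;-15 11 0 0 0 0.592 1;-18.8 13.8 0 0 0 0.74 1")

```text
t: 26.1
tcp_pos: [0.5067, -0.1164, 0.1892]
eef_rot: [-179.8, 0.2, 21.1]
force: [1.0, 0.8, -0.3]
opening: 0.0177
grip_force: 58.8
```

Emit:
play_rows(rows="0 0 0 0 0 0.148 1;0 0 1 0 0 0.296 1;0 0 4 0 0 0.374 1;0 0 7 0 0 0.374 1;0 0 10 0 0 0.374 1")

```text
t: 26.6
tcp_pos: [0.5062, -0.1144, 0.0884]
eef_rot: [-179.9, 0.3, -0.0]
force: [0.2, -0.8, -1.4]
opening: 0.0177
grip_force: 59.0
```

Emit:
play_rows(rows="0 0 0 0 0 0 1;0 0 0 0 0 0 1;0 0 0 0 0 0 1")

```text
t: 26.9
tcp_pos: [0.5091, -0.1152, 0.0934]
eef_rot: [180.0, -0.1, -0.0]
force: [0.3, -0.9, -1.9]
opening: 0.0178
grip_force: 58.9
```

```bash
python3 go.py .509 -.1149 0
python3 - <<'E'
from h import *
c=snap("wrist");s=800/512;g=cv2.cvtColor(c["im"],cv2.COLOR_BGR2GRAY)
print(g[145:200,int(403/s)].tolist())
E
```

```text
[ 0.5091 -0.1152  0.0934] [ 1.7997e+02 -8.0000e-02 -1.0000e-02] [-19.  -2. 118.   0.  64.  71.] tool xy cm [-0.01 -0.03] rot -0.0
[76, 94, 110, 114, 144, 176, 181, 184, 170, 164, 203, 230, 234, 234, 233, 234, 233, 233, 234, 233, 233, 233, 233, 233, 232, 233, 233, 232, 232, 232, 233, 233, 231, 232, 232, 232, 231, 232, 231, 232, 226, 185, 108, 42, 19, 20, 22, 36, 87, 139, 168, 174, 174, 174, 174]
```

Emit:
play_rows(rows="0 0 1 0 0 0 1;0 0 2.2 0 0 0 1;0 0 3.2 0 0 0 1;0 0 3.9 0 0 0 1;0 0 3.9 0 0 0 1")

```text
t: 27.45
tcp_pos: [0.507, -0.1146, 0.0513]
eef_rot: [-179.9, 0.2, -0.0]
force: [-0.5, 0.6, -1.4]
opening: 0.0174
grip_force: 58.9
```

Emit:
play_rows(rows="0 0 0.2 0 0 0 1;0 0 0.4 0 0 0 1;0 0 0.6 0 0 0 1;0 0 0.7 0 0 0 1;0 0 0.7 0 0 0 1")

```text
t: 27.95
tcp_pos: [0.5088, -0.1154, 0.0474]
eef_rot: [180.0, -0.0, 0.0]
force: [-2.9, 0.5, 4.6]
opening: 0.0177
grip_force: 59.7
```

Emit:
play_rows(rows="0 0 0 0 0 0 1.8;0 0 0 0 0 0 3.4;0 0 0 0 0 0 3.4;0 0 -2 0 0 0 3.4;0 0 -5 0 0 0 3.4")

```text
t: 28.45
tcp_pos: [0.5064, -0.1142, 0.0941]
eef_rot: [-179.9, 0.3, -0.0]
force: [0.0, 1.6, -0.0]
opening: 0.0341
grip_force: 0.0
```

Emit:
play_rows(rows="0 0 -5 0 0 0 5;-1 1 -9 0 0 0 5;-4 3 -10.3 0 0 0 5;-8 5 -10.3 0 0 0 5;-11 8 -10.3 0 0 0 5")

```text
t: 28.95
tcp_pos: [0.3973, -0.1949, 0.1998]
eef_rot: [180.0, -0.1, 0.1]
force: [0.3, -0.4, 0.3]
opening: 0.0499
grip_force: 0.0
```

Emit:
play_rows(rows="-3 3 0 0 0 0 5;-4.9 4.5 0 0 0 0 5;-4.9 4.5 0 0 0 0 5;-4.9 4.5 0 0 0 0 5")

```text
t: 29.35
tcp_pos: [0.3493, -0.24, 0.1991]
eef_rot: [-180.0, -0.0, -0.1]
force: [-0.3, 0.4, 0.4]
opening: 0.0502
grip_force: 0.0
```

```bash
python3 tube.py w8.png
```

```text
[ 0.3493 -0.24    0.1991] [-1.7998e+02 -3.0000e-02 -9.0000e-02] [-42. -22. 124.   0.  78.  48.]
```

View pics/w8.png

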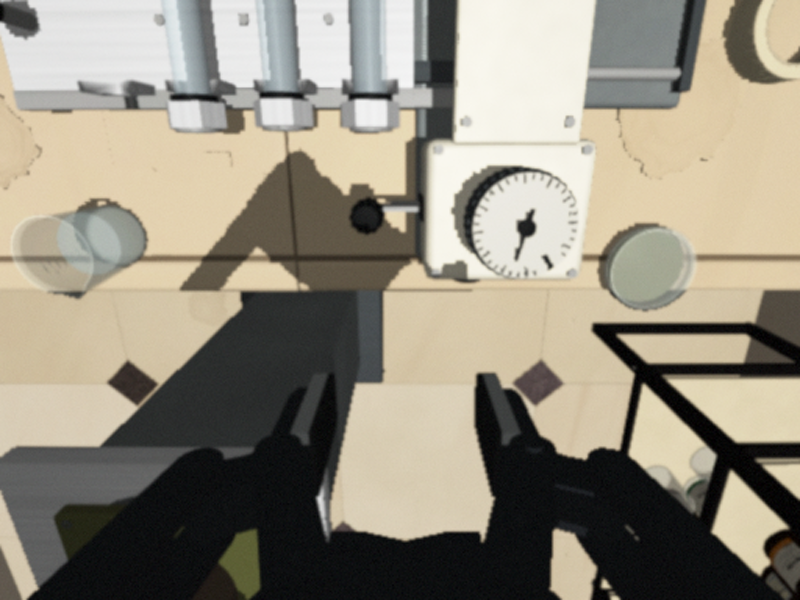

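```bash
python3 - <<'E'
from h import *
import pickle
c=pickle.load(open("tube.pkl","rb"));s=800/512
f=lambda p,z:onz(c,np.array(p)/s,z).round(4)
print("knob",f((366,215),.098),"ring",f((525,224),.124),f((526,229),.124),"head corner screws",f((438,149),.086),f((586,149),.086),f((432,269),.086),f((572,272),.086))
print("zero",f((548,262),.124),"ptr",f((517,260),.124))
E
python3 go.py .397 -.206 90
```

```text
knob [ 0.3983 -0.2188  0.098 ] ring [ 0.3977 -0.2988  0.124 ] [ 0.3952 -0.2995  0.124 ] head corner screws [ 0.4323 -0.258   0.086 ] [ 0.4324 -0.3389  0.086 ] [ 0.3646 -0.2561  0.086 ] [ 0.3627 -0.3398  0.086 ]
zero [ 0.3785 -0.3121  0.124 ] ptr [ 0.3796 -0.2964  0.124 ]
[ 0.3497 -0.2397  0.1992] [-1.7998e+02 -2.0000e-02 -1.0000e-02] [-42. -22. 124.   0.  78.  48.] tool xy cm [ 4.73 -3.37] rot -1.571
```

Emit:
play_rows(rows="1 -0.5 0 0 0 -0.148 5;2 -1 0 0 0 -0.296 5;3 -1.5 0 0 0 -0.444 5;4 -2.1 0 0 0 -0.592 5;4.85 -2.1 0 0 0 -0.74 5")

```text
t: 29.9
tcp_pos: [0.3993, -0.2173, 0.199]
eef_rot: [-180.0, -0.0, 42.9]
force: [0.3, 0.1, 0.0]
opening: 0.05
grip_force: 0.0
```

Emit:
play_rows(rows="0 0 0.5 0 0 -0.148 5;0 0 1 0 0 -0.296 5;0 0 2 0 0 -0.444 5;0 0 3 0 0 -0.592 5;0 0 4 0 0 -0.74 5")

```text
t: 30.4
tcp_pos: [0.3989, -0.2178, 0.1587]
eef_rot: [-180.0, -0.0, 85.3]
force: [0.1, 0.3, 1.3]
opening: 0.05
grip_force: 0.0
```

Emit:
play_rows(rows="0 0 0 0 0 -0.091 4;0 0 0 0 0 -0.091 4;0 0 0 0 0 -0.091 4;0 0 0 0 0 -0.091 4")

```text
t: 30.8
tcp_pos: [0.3984, -0.2187, 0.1596]
eef_rot: [180.0, 0.0, 90.0]
force: [0.4, 0.6, 0.1]
opening: 0.0402
grip_force: 0.0
```

```bash
python3 go.py .398 -.2188 90
```

```text
[ 0.3984 -0.2187  0.1596] [1.7997e+02 1.0000e-02 8.9980e+01] [-36. -16. 123.   0.  73. -36.] tool xy cm [-0.01 -0.04] rot -0.0
```

Emit:
play_rows(rows="0 0 3 0 0 0 4;0 0 6 0 0 0 4;0 0 8.7 0 0 0 4;0 0 8.7 0 0 0 4;0 0 8.7 0 0 0 4")

```text
t: 31.3
tcp_pos: [0.398, -0.219, 0.0727]
eef_rot: [-180.0, -0.0, 90.0]
force: [0.0, 0.4, -0.3]
opening: 0.0399
grip_force: 0.0
```

Emit:
play_rows(rows="0 0 0 0 0 0 1;0 0 0 0 0 0 1;0 0 0 0 0 0 1;0 0 0 0 0 0 1;0 0 0 0 0 0 1", force=40)

```text
t: 31.8
tcp_pos: [0.3971, -0.2198, 0.0746]
eef_rot: [-179.8, 0.1, 90.0]
force: [-9.3, 0.9, 8.0]
opening: 0.0162
grip_force: 39.0
```

Emit:
play_rows(rows="-0.2 0 0 0 0 0 1;-0.4 0 0 0 0 0 1;-0.6 0 0 0 0 0 1;-0.8 0 0 0 0 0 1;-0.8 0 0 0 0 0 1")

```text
t: 32.3
tcp_pos: [0.3972, -0.2278, 0.0746]
eef_rot: [-179.8, 0.1, 90.0]
force: [-9.5, 0.2, 7.8]
opening: 0.0162
grip_force: 39.0
```

Emit:
play_rows(rows="-0.1 0 0 0 0 0 1;-0.2 0 0 0 0 0 1;-0.2 0 0 0 0 0 1")

```text
t: 32.6
tcp_pos: [0.3972, -0.2298, 0.0746]
eef_rot: [-179.9, 0.1, 90.0]
force: [-8.2, 1.1, 8.6]
opening: 0.0165
grip_force: 39.0
```

Emit:
play_rows(rows="-0.1 0 0 0 0 0 1;-0.1 0 0 0 0 0 1")

```text
t: 32.8
tcp_pos: [0.3972, -0.2311, 0.0746]
eef_rot: [-179.9, 0.1, 90.0]
force: [-8.1, -0.9, 6.8]
opening: 0.0164
grip_force: 38.9
```

Emit:
play_rows(rows="-0.1 0 0 0 0 0 1;-0.1 0 0 0 0 0 1")

```text
t: 33.0
tcp_pos: [0.3971, -0.2322, 0.0746]
eef_rot: [-179.9, 0.1, 90.0]
force: [-8.7, -1.2, 6.5]
opening: 0.0169
grip_force: 38.9
```

Emit:
play_rows(rows="-0.1 0 0 0 0 0 1;-0.1 0 0 0 0 0 1")

```text
t: 33.2
tcp_pos: [0.3971, -0.2331, 0.0746]
eef_rot: [-179.9, 0.1, 90.0]
force: [-9.0, -1.2, 8.1]
opening: 0.0166
grip_force: 39.0
```

Emit:
play_rows(rows="-0.1 0 0 0 0 0 1;-0.1 0 0 0 0 0 1")

```text
t: 33.4
tcp_pos: [0.3971, -0.2335, 0.0746]
eef_rot: [-179.8, 0.0, 90.0]
force: [-9.3, 2.1, 8.5]
opening: 0.0166
grip_force: 39.2
```

Emit:
play_rows(rows="-0.1 0 0 0 0 0 1;-0.1 0 0 0 0 0 1")

```text
t: 33.6
tcp_pos: [0.3971, -0.2338, 0.0746]
eef_rot: [-179.8, -0.1, 90.0]
force: [-8.6, 5.7, 10.6]
opening: 0.0168
grip_force: 39.3
```

Emit:
play_rows(rows="-0.1 0 0 0 0 0 1;-0.1 0 0 0 0 0 1")

```text
t: 33.8
tcp_pos: [0.3971, -0.2341, 0.0745]
eef_rot: [-179.8, -0.2, 90.0]
force: [-7.9, 8.1, 11.2]
opening: 0.0167
grip_force: 39.4
```

Emit:
play_rows(rows="0.2 0 0 0 0 0 1;0.3 0 0 0 0 0 1;0.3 0 0 0 0 0 4;0.3 0 0 0 0 0 4;0.3 0 0 0 0 0 4")

```text
t: 34.3
tcp_pos: [0.3985, -0.2324, 0.0732]
eef_rot: [179.9, 0.1, 90.0]
force: [-0.0, -0.3, 0.2]
opening: 0.0401
grip_force: 0.0
```

Emit:
play_rows(rows="0 0 -3 0 0 0 4;0 0 -7 0 0 0 4;0 0 -11 0 0 0 4;0 0 -12 0 0 0 4;0 0 -12 0 0 0 4")

```text
t: 34.8
tcp_pos: [0.3992, -0.2329, 0.195]
eef_rot: [179.7, 0.2, 90.0]
force: [0.2, 0.7, 0.7]
opening: 0.0399
grip_force: 0.0
```

```bash
python3 tube.py w9.png; python3 go.py .509 -.0079 0
python3 - <<'E'
from h import *
import pickle
c=pickle.load(open("tube.pkl","rb"));im=c["im"]
for X in [(.398,-.231,.098)]: 
    p=proj(c,X);print(p)
    g=cv2.cvtColor(im,cv2.COLOR_BGR2GRAY);x,y=p.astype(int);x0,y0=max(x-20,0),y-20
    m=(g[y0:y0+40,x0:x0+40]<60).astype(np.uint8);n,l,st,ce=cv2.connectedComponentsWithStats(m);print(st[1:],[(onz(c,q+[x0,y0],.095)).round(4) for q in ce[1:]])
E
```

```text
[ 0.3992 -0.2329  0.195 ] [179.75   0.18  90.  ] [-37. -16. 120.   0.  76. -37.]
[ 0.3981 -0.2321  0.1927] [1.7994e+02 4.0000e-02 9.0000e+01] [-37. -16. 120.   0.  76. -37.] tool xy cm [22.42 11.09] rot 1.571
[257.93015577 192.138994  ]
[[  0   2  40  26 535]] [array([ 0.3965, -0.2264,  0.095 ])]
```

Run:
```python
from h import *
import pickle
c=pickle.load(open("tube.pkl","rb"));g=cv2.cvtColor(c["im"],cv2.COLOR_BGR2GRAY)
for x in (.394,.398,.402):
  print(x,[(round(y*1000),int(g[tuple(proj(c,(x,y,.098)).round().astype(int)[::-1])])) for y in np.arange(-.256,-.205,.002)])
print([(round(x*1000),int(g[tuple(proj(c,(x,-.231,.098)).round().astype(int)[::-1])])) for x in np.arange(.38,.42,.002)])
```

```text
0.394 [(-256, 244), (-254, 244), (-252, 243), (-250, 239), (-248, 224), (-246, 194), (-244, 136), (-242, 98), (-240, 92), (-238, 54), (-236, 11), (-234, 12), (-232, 8), (-230, 12), (-228, 13), (-226, 6), (-224, 7), (-222, 7), (-220, 12), (-218, 10), (-216, 31), (-214, 85), (-212, 164), (-210, 215), (-208, 216), (-206, 198)]
0.398 [(-256, 244), (-254, 244), (-252, 244), (-250, 240), (-248, 223), (-246, 195), (-244, 138), (-242, 97), (-240, 95), (-238, 53), (-236, 9), (-234, 4), (-232, 10), (-230, 16), (-228, 11), (-226, 10), (-224, 9), (-222, 11), (-220, 4), (-218, 8), (-216, 21), (-214, 75), (-212, 83), (-210, 78), (-208, 74), (-206, 80)]
0.402 [(-256, 244), (-254, 244), (-252, 244), (-250, 240), (-248, 226), (-246, 195), (-244, 136), (-242, 98), (-240, 96), (-238, 66), (-236, 28), (-234, 13), (-232, 11), (-230, 8), (-228, 10), (-226, 8), (-224, 13), (-222, 8), (-220, 10), (-218, 32), (-216, 72), (-214, 89), (-212, 172), (-210, 181), (-208, 90), (-206, 88)]
[(380, 94), (382, 94), (384, 95), (386, 97), (388, 41), (390, 10), (392, 9), (394, 10), (396, 11), (398, 8), (400, 5), (402, 12), (404, 40), (406, 90), (408, 96), (410, 97), (412, 97), (414, 94), (416, 96), (418, 95)]
```

Emit:
play_rows(rows="2.3 1.1 0 0 0 0.148 5;4.5 2.2 0 0 0 0.296 5;6.8 3.4 0 0 0 0.444 5;9 4.5 0 0 0 0.592 5;11.3 5.6 0 0 0 0.74 5")

```text
t: 35.35
tcp_pos: [0.4528, -0.1176, 0.1893]
eef_rot: [-179.7, 0.1, 47.2]
force: [0.1, 0.3, -0.8]
opening: 0.0505
grip_force: 0.0
```

Emit:
play_rows(rows="2.4 -0.7 0 0 0 0.148 5;4.8 -1.4 0 0 0 0.296 5;7.2 -2.1 0 0 0 0.444 5;9.6 -2.8 0 0 0 0.592 5;12.05 -3.5 0 0 0 0.74 5")

```text
t: 35.85
tcp_pos: [0.5081, -0.0052, 0.1892]
eef_rot: [-179.9, 0.3, 4.9]
force: [1.0, 0.4, 0.9]
opening: 0.05
grip_force: 0.0
```

Emit:
play_rows(rows="0 0 2 0 0 0.09 5;0 0 4 0 0 0.09 5;0 0 6 0 0 0.09 5;0 0 6 0 0 0.09 5;0 0 6 0 0 0.09 5")

```text
t: 36.35
tcp_pos: [0.508, -0.0063, 0.1304]
eef_rot: [-180.0, 0.2, 0.0]
force: [0.0, -1.4, 0.4]
opening: 0.0503
grip_force: 0.0
```

```bash
python3 go.py .5095 -.0075 0
```

```text
[ 0.508  -0.0063  0.1304] [-1.7997e+02  2.3000e-01  4.0000e-02] [ -7.  -6. 118.   0.  68.  83.] tool xy cm [0.15 0.12] rot 0.001
```

Emit:
play_rows(rows="0.1 0.1 3 0 0 0 5;0.1 0.1 5 0 0 0 5;0.1 0.1 6.4 0 0 0 5;0.1 0.1 6.4 0 0 0 5;0.1 0.1 6.4 0 0 0 5")

```text
t: 36.85
tcp_pos: [0.5108, -0.0075, 0.0691]
eef_rot: [180.0, -0.1, 0.0]
force: [-0.2, 0.7, 1.1]
opening: 0.0499
grip_force: 0.0
```

Emit:
play_rows(rows="0 0 0 0 0 0 1;0 0 0 0 0 0 1;0 0 0 0 0 0 1;0 0 0 0 0 0 1;0 0 0 0 0 0 1", force=50)

```text
t: 37.35
tcp_pos: [0.5113, -0.0084, 0.07]
eef_rot: [179.9, -0.1, 0.1]
force: [-1.9, -5.3, 5.7]
opening: 0.018
grip_force: 49.1
```

Emit:
play_rows(rows="0 0.4 0 0 0 0 1;0 1.2 0 0 0 0 1;0 2.2 0 0 0 0 1;0 3.2 0 0 0 0 1;0 4.2 0 0 0 0 1")

```text
t: 37.85
tcp_pos: [0.5113, -0.0481, 0.0699]
eef_rot: [-179.8, -0.1, 0.0]
force: [-1.2, 4.8, 7.9]
opening: 0.018
grip_force: 49.3
```

Emit:
play_rows(rows="0 0.8 0 0 0 0 1;0 1.6 0 0 0 0 1;0 2.4 0 0 0 0 1;0 3 0 0 0 0 1;0 3.2 0 0 0 0 1")

```text
t: 38.35
tcp_pos: [0.5113, -0.081, 0.07]
eef_rot: [-179.9, -0.1, 0.0]
force: [-1.9, 4.0, 7.4]
opening: 0.0182
grip_force: 49.3
```

Emit:
play_rows(rows="0 0.2 0 0 0 0 1;0 0.4 0 0 0 0 1;0 0.4 0 0 0 0 1")

```text
t: 38.65
tcp_pos: [0.5113, -0.0857, 0.0699]
eef_rot: [180.0, -0.1, 0.1]
force: [-1.9, -2.2, 6.2]
opening: 0.0181
grip_force: 49.2
```

Emit:
play_rows(rows="0 0.1 0 0 0 0 1;0 0.2 0 0 0 0 1;0 0.2 0 0 0 0 1")

```text
t: 38.95
tcp_pos: [0.5113, -0.0877, 0.07]
eef_rot: [180.0, -0.1, 0.0]
force: [-1.7, -1.8, 6.3]
opening: 0.0178
grip_force: 49.2
```

Emit:
play_rows(rows="0 0.1 0 0 0 0 1;0 0.1 0 0 0 0 1")

```text
t: 39.15
tcp_pos: [0.5113, -0.0884, 0.0699]
eef_rot: [-180.0, -0.1, 0.0]
force: [-2.3, -0.2, 6.3]
opening: 0.0181
grip_force: 49.3
```

Emit:
play_rows(rows="0 0.1 0 0 0 0 1;0 0.1 0 0 0 0 1")

```text
t: 39.35
tcp_pos: [0.5113, -0.0888, 0.07]
eef_rot: [-179.9, -0.1, 0.0]
force: [-2.6, 2.5, 7.0]
opening: 0.0182
grip_force: 49.3
```

Emit:
play_rows(rows="0 -0.05 0 0 0 0 1.8;0 -0.05 0 0 0 0 5;0 -0.05 0 0 0 0 5;0 -0.05 -3 0 0 0 5;0 -0.05 -7 0 0 0 5")

```text
t: 39.85
tcp_pos: [0.508, -0.0881, 0.1358]
eef_rot: [-179.9, 0.4, 0.0]
force: [1.6, -0.6, 0.8]
opening: 0.0501
grip_force: 0.0
```

Emit:
play_rows(rows="0 0 -4 0 0 0 5;-2 2 -6 0 0 0 5;-5 5 -6 0 0 0 5;-8 8 -6 0 0 0 5;-11 11 -6 0 0 0 5")

```text
t: 40.35
tcp_pos: [0.3993, -0.1995, 0.1982]
eef_rot: [-180.0, -0.0, 0.1]
force: [0.4, -1.4, 0.2]
opening: 0.0498
grip_force: 0.0
```

Emit:
play_rows(rows="-3 3 0 0 0 0 5;-6 6 0 0 0 0 5;-8.8 10 0 0 0 0 5;-8.8 10 3 0 0 0 5;-8.8 10 6 0 0 0 5")

```text
t: 40.85
tcp_pos: [0.3119, -0.3009, 0.1385]
eef_rot: [179.9, -0.1, -0.2]
force: [0.6, -0.2, -0.3]
opening: 0.0498
grip_force: 0.0
```

Emit:
play_rows(rows="0 0 1 0 0 0 5;0 0 1 0 0 0 5;0 0 1 0 0 0 5")

```text
t: 41.15
tcp_pos: [0.3131, -0.2992, 0.1292]
eef_rot: [180.0, -0.0, 0.1]
force: [0.0, -0.7, -0.3]
opening: 0.0498
grip_force: 0.0
```

```bash
python3 tube.py w10.png
python3 - <<'E'
from h import *
import pickle
c=pickle.load(open("tube.pkl","rb"));p=proj(c,(.397,-.299,.124));print(p);x,y=p.astype(int)
x0=max(0,x-80);y0=max(0,y-75);cr=c["im"][y0:y0+150,x0:x0+200];print(x0,y0,cr.shape);cv2.imwrite("pics/ring.png",cv2.resize(cr,(800,600),interpolation=cv2.INTER_CUBIC))
E
```

```text
[ 0.3131 -0.2992  0.1292] [ 1.7996e+02 -4.0000e-02  9.0000e-02] [-51. -17. 127.   0.  70.  39.]
[259.08953926  94.41969424]
179 19 (150, 200, 3)
```

View pics/ring.png

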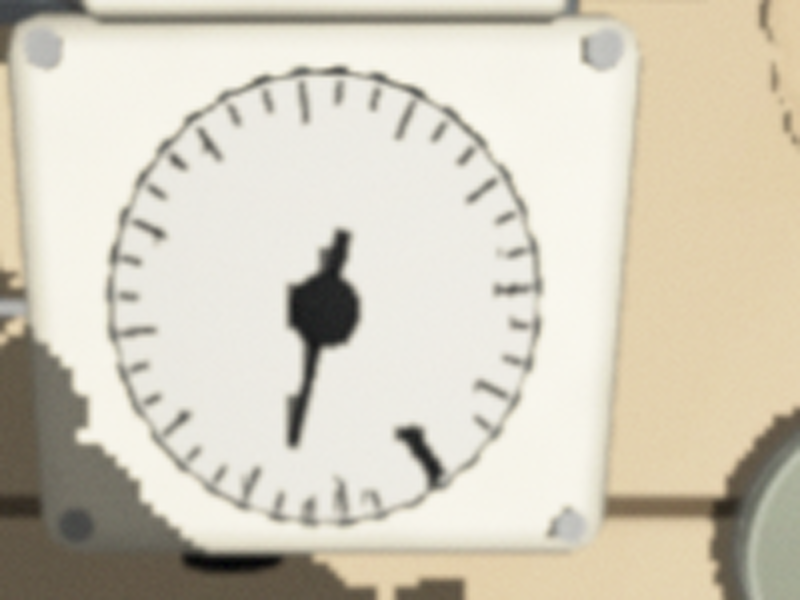

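```bash
cat > ring.py <<'E'
from h import *
import pickle,sys
def measure(c,ctr0=(.397,-.299),verbose=True):
    # rectify dial face to metric picture: 0.1 mm/px, up = +x, left=+y
    n=700;h=.035;v=np.linspace(h,-h,n)
    px=np.array([[proj(c,(ctr0[0]+a,ctr0[1]+b,.124)) for b in np.linspace(h,-h,71)] for a in np.linspace(h,-h,71)])
    m=cv2.resize(px.astype(np.float32),(n,n),interpolation=cv2.INTER_LINEAR)
    return cv2.remap(c["im"],m[:,:,0],m[:,:,1],cv2.INTER_CUBIC)
if __name__=="__main__":
    c=pickle.load(open("tube.pkl","rb")) if len(sys.argv)<2 else snap("wrist")
    r=measure(c);g=cv2.cvtColor(r,cv2.COLOR_BGR2GRAY);cv2.imwrite("pics/rect.png",r)
    m=(g<110).astype(np.uint8);n,l,st,ce=cv2.connectedComponentsWithStats(m)
    for i in range(1,n):
        if st[i,4]>700:
            ys,xs=np.nonzero(l==i);P=np.c_[350-ys,350-xs]*.1 # mm: +x, +y
            mu=P.mean(0);w,V=np.linalg.eigh(np.cov(P.T));t=P@V[:,1]
            print(st[i],"mean",mu.round(2),"axis",V[:,1].round(3),"ang(-x)",np.degrees(np.arctan2(-V[1,1],-V[0,1])).round(1),"ends",(mu+V[:,1]*(t.min()-mu@V[:,1])).round(1),(mu+V[:,1]*(t.max()-mu@V[:,1])).round(1))
E
python3 ring.py
```

```text
[ 625    0   75   23 1463] mean [ 34.05 -31.31] axis [0.006 1.   ] ang(-x) -90.4 ends [ 34.  -34.9] [ 34.1 -27.5]
[   0   20   83   32 1726] mean [31.75 31.49] axis [-0.038  0.999] ang(-x) -87.8 ends [31.9 26.8] [31.6 35.1]
[ 309  269   84  249 8183] mean [-1.94  0.22] axis [-0.97   0.243] ang(-x) -14.1 ends [ 8.1 -2.3] [-16.7   3.9]
[    0   426   376   274 25139] mean [-30.03  22.05] axis [0.285 0.958] ang(-x) -106.6 ends [-37.1  -1.8] [-24.7  40.1]
[ 446  497   56   73 1416] mean [-17.81 -12.61] axis [-0.833 -0.553] ang(-x) 33.6 ends [-14.5 -10.4] [-21.5 -15.1]
```

```bash
cat > ring2.py <<'E'
from ring import *
def angles(c):
    r=measure(c);g=cv2.cvtColor(r,cv2.COLOR_BGR2GRAY);m=(g<120).astype(np.uint8)
    hub=cv2.erode(m,cv2.getStructuringElement(cv2.MORPH_ELLIPSE,(45,45)))
    Y,X=np.mgrid[0:700,0:700];hub[np.hypot(X-350,Y-350)>80]=0
    ys,xs=np.nonzero(hub);hc=np.array([350-ys.mean(),350-xs.mean()])*.1
    # ring rim: knurl dark edge -> radial outermost dark at ~27.5mm ; fit circle
    pts=[]
    for a in np.arange(0,360,3):
        d=np.array([np.cos(np.radians(a)),np.sin(np.radians(a))]);rr=np.arange(22,31,.1)
        q=350-(d[None]*rr[:,None])*10
        v=cv2.remap(g,q[:,1].astype(np.float32)[:,None],q[:,0].astype(np.float32)[:,None],cv2.INTER_LINEAR)[:,0].astype(float)
        k=[i for i in range(len(v)) if v[i]<150 and rr[i]>25.5]
        if k: pts.append(d*rr[k[len(k)//2]])
    pts=np.array(pts)
    for _ in range(4):
        A=np.c_[2*pts,np.ones(len(pts))];s=np.linalg.lstsq(A,(pts**2).sum(1),rcond=None)[0];R=np.sqrt(s[2]+s[:2]@s[:2])
        e=np.hypot(*(pts-s[:2]).T)-R;pts=pts[np.abs(e)<max(.5,1.5*e.std())]
    out={"hub":hc,"ring":s[:2],"R":R,"n":len(pts)}
    # angular darkness profile, about centre C, in radius band
    def prof(C,r0,r1):
        th=np.radians(np.arange(-180,180,.25));D=np.c_[-np.cos(th),-np.sin(th)];acc=0
        for rad in np.arange(r0,r1,.25):
            q=350-(C+D*rad)*10
            acc=acc+np.clip(180-cv2.remap(g,q[:,1].astype(np.float32)[:,None],q[:,0].astype(np.float32)[:,None],cv2.INTER_LINEAR)[:,0].astype(float),0,None)
        return np.degrees(th),acc
    def peak(t,a,w):
        i=np.argmax(a);s=np.abs((t-t[i]+180)%360-180)<w;d=(t[s]-t[i]+180)%360-180;ww=np.clip(a[s]-.2*a[i],0,None);return t[i]+(d*ww).sum()/ww.sum()
    for nm,C in(("hub",hc),("ring",s[:2])):
        out["ptr_"+nm]=peak(*prof(C,9,16),9);out["zero_"+nm]=peak(*prof(C,18.5,25),8)
    return out
if __name__=="__main__":
    c=pickle.load(open("tube.pkl","rb")) if len(sys.argv)<2 else snap("wrist")
    print({k:np.round(v,2) for k,v in angles(c).items()})
E
python3 ring2.py
```

```text
{'hub': array([-0.73, -0.19]), 'ring': array([1.86, 0.14]), 'R': np.float64(26.72), 'n': np.int64(32), 'ptr_hub': np.float64(-14.59), 'zero_hub': np.float64(36.2), 'ptr_ring': np.float64(-9.9), 'zero_ring': np.float64(32.96)}
```

```bash
python3 - <<'E'
from h import *
import pickle
c=pickle.load(open("tube.pkl","rb"))
f=lambda x,y:onz(c,(x/4+179-.375,y/4+19-.375),.124)[:2]
t,b,l,r=f(324,70),f(324,521),f(110,296),f(539,290);print(t,b,l,r,(t+b)/2,(l+r)/2,"hub",f(325,308))
E
python3 go.py .397 -.299 0
```

```text
[ 0.42251887 -0.29917823] [ 0.37014153 -0.29935149] [ 0.39778516 -0.27307482] [ 0.39861306 -0.32552291] [ 0.3963302  -0.29926486] [ 0.39819911 -0.29929887] hub [ 0.39644034 -0.29938705]
[ 0.3134 -0.2996  0.1299] [ 1.799e+02 -9.000e-02  9.000e-02] [-51. -17. 127.   0.  70.  39.] tool xy cm [ 8.36 -0.04] rot 0.002
```

Emit:
play_rows(rows="0 0 -2.5 0 0 0 8.5;0 0 -4.5 0 0 0 8.5;3 0 -4.5 0 0 0 8.5;6 0 -4.5 0 0 0 8.5;8.3 0 -4.5 0 0 0 8.5")

```text
t: 41.7
tcp_pos: [0.398, -0.2995, 0.176]
eef_rot: [179.8, -0.2, 0.1]
force: [-0.4, -0.1, 0.4]
opening: 0.0851
grip_force: 0.0
```

Emit:
play_rows(rows="0 0 0 0 0 0 8.5;0 0 0 0 0 0 8.5;0 0 2 0 0 0 8.5;0 0 4 0 0 0 8.5;0 0 4 0 0 0 8.5")

```text
t: 42.2
tcp_pos: [0.3933, -0.2976, 0.1309]
eef_rot: [-179.8, 0.2, 0.0]
force: [-0.3, 0.3, -0.7]
opening: 0.0851
grip_force: 0.0
```

```bash
python3 go.py .3965 -.2993 0
```

```text
[ 0.3933 -0.2976  0.1309] [-1.798e+02  2.300e-01  2.000e-02] [-43.  -8. 120.  -0.  69.  47.] tool xy cm [0.32 0.17] rot 0.0
```

Emit:
play_rows(rows="0 0 1.5 0 0 0 8.5;0 0 3 0 0 0 8.5;0 0 3.8 0 0 0 8.5;0 0 3.8 0 0 0 8.5;0 0 3.8 0 0 0 8.5")

```text
t: 42.7
tcp_pos: [0.3955, -0.2991, 0.0953]
eef_rot: [-180.0, 0.0, 0.0]
force: [-0.6, 0.3, 0.2]
opening: 0.0849
grip_force: 0.0
```

Emit:
play_rows(rows="0 0 0 0 0 0 8.5;0 0 0 0 0 0 4.5;0 0 0 0 0 0 4.5;0 0 0 0 0 0 4.5;0 0 0 0 0 0 4.5", force=40)

```text
t: 43.2
tcp_pos: [0.3958, -0.2995, 0.0962]
eef_rot: [179.9, -0.0, 0.1]
force: [-1.2, -0.5, 4.0]
opening: 0.0535
grip_force: 42.6
```

Next I turn the ring by +0.887 rad about tool z.

Emit:
play_rows(rows="0 0 0 0 0 0.1 4.5;0 0 0 0 0 0.2 4.5;0 0 0 0 0 0.3 4.5;0 0 0 0 0 0.4 4.5;0 0 0 0 0 0.5 4.5")

```text
t: 43.7
tcp_pos: [0.3959, -0.299, 0.0961]
eef_rot: [-180.0, -0.0, -28.8]
force: [-0.1, 2.3, 5.5]
opening: 0.0538
grip_force: 42.9
```

Emit:
play_rows(rows="0 0 0 0 0 0.1 4.5;0 0 0 0 0 0.2 4.5;0 0 0 0 0 0.3 4.5;0 0 0 0 0 0.387 4.5;0 0 0 0 0 0.387 4.5")

```text
t: 44.2
tcp_pos: [0.3961, -0.2986, 0.0961]
eef_rot: [-179.9, -0.0, -50.9]
force: [0.3, 3.9, 5.1]
opening: 0.054
grip_force: 42.9
```

Emit:
play_rows(rows="0 0 0 0 0 0 4.5;0 0 0 0 0 0 8.5;0 0 0 0 0 0 8.5;0 0 0 0 0 0 8.5;0 0 -2 0 0 0 8.5")

```text
t: 44.7
tcp_pos: [0.3936, -0.2974, 0.1123]
eef_rot: [180.0, 0.4, -50.8]
force: [-0.6, -0.1, 1.5]
opening: 0.0851
grip_force: 0.0
```

Emit:
play_rows(rows="0 0 -3 0 0 -0.14 8.5;0 0 -5 0 0 -0.28 8.5;0 0 -5 0 0 -0.42 8.5;0 0 -5 0 0 -0.56 8.5;0 0 -5 0 0 -0.7 8.5")

```text
t: 45.2
tcp_pos: [0.3955, -0.2991, 0.1654]
eef_rot: [180.0, -0.0, -10.3]
force: [-1.0, -0.1, 0.3]
opening: 0.0851
grip_force: 0.0
```

Emit:
play_rows(rows="0 0 0 0 0 -0.14 8.5;0 0 0 0 0 -0.187 8.5;0 0 0 0 0 -0.187 8.5")

```text
t: 45.5
tcp_pos: [0.3953, -0.299, 0.1651]
eef_rot: [-180.0, 0.0, 0.0]
force: [0.5, -0.4, -0.3]
opening: 0.0849
grip_force: 0.0
```

Emit:
play_rows(rows="-3 0 0 0 0 0 8.5;-6 0 0 0 0 0 5;-8.3 0 0 0 0 0 5;-8.3 0 2 0 0 0 5;-8.3 0 4 0 0 0 5")

```text
t: 46.0
tcp_pos: [0.3123, -0.2997, 0.1257]
eef_rot: [179.9, -0.1, -0.1]
force: [-0.5, -0.3, -0.5]
opening: 0.0501
grip_force: 0.0
```

Emit:
play_rows(rows="0 0 0 0 0 0 5;0 0 0 0 0 0 5;0 0 0 0 0 0 5")

```text
t: 46.3
tcp_pos: [0.3131, -0.2997, 0.1265]
eef_rot: [179.9, -0.1, 0.0]
force: [-0.0, -0.8, -0.8]
opening: 0.0503
grip_force: 0.0
```

```bash
python3 tube.py w11.png;python3 ring2.py; python3 ring.py
python3 - <<'E'
import cv2
r=cv2.imread("pics/rect.png");cv2.imwrite("pics/rect2.png",cv2.resize(r,(600,600)))
E
```

```text
[ 0.3131 -0.2997  0.1265] [ 1.7992e+02 -6.0000e-02  4.0000e-02] [-51. -17. 127.  -0.  69.  39.]
{'hub': array([-0.75, -0.17]), 'ring': array([1.99, 0.37]), 'R': np.float64(27.04), 'n': np.int64(30), 'ptr_hub': np.float64(-14.35), 'zero_hub': np.float64(-14.66), 'ptr_ring': np.float64(-8.48), 'zero_ring': np.float64(-11.66)}
[ 625    0   75   26 1701] mean [ 33.9  -31.27] axis [0.008 1.   ] ang(-x) -90.5 ends [ 33.9 -34.9] [ 33.9 -27.5]
[   0   22   85   33 1790] mean [31.53 31.48] axis [-0.044  0.999] ang(-x) -87.4 ends [31.7 26.6] [31.4 35.1]
[ 284  269  109  339 9778] mean [-5.1   1.03] axis [-0.969  0.248] ang(-x) -14.4 ends [ 8.2 -2.4] [-25.5   6.3]
[    0   402   383   298 26257] mean [-29.75  21.75] axis [0.311 0.95 ] ang(-x) -108.1 ends [-37.6  -2.3] [-23.5  41. ]
```

View pics/rect2.png

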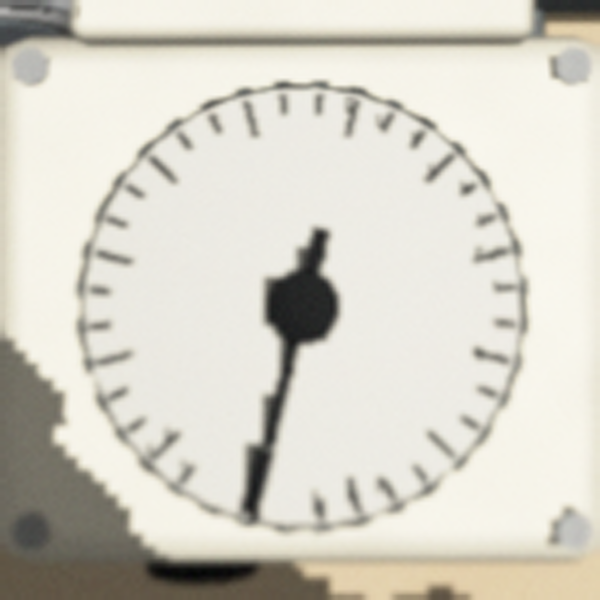

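Emit:
play_rows(rows="0 0 -3.5 0 0 0 5;0 0 -7 0 0 0 5;2 -2.5 -7 0 0 0 5;5 -5.5 -7 0 0 0 5;8 -9 -7 0 0 0 5")

```text
t: 46.85
tcp_pos: [0.3939, -0.2089, 0.1973]
eef_rot: [179.9, -0.2, -0.1]
force: [-0.1, -0.1, -0.0]
opening: 0.0501
grip_force: 0.0
```

Emit:
play_rows(rows="3 -3 0 0 0 0 5;6 -6 0 0 0 0 5;9 -9 0 0 0 0 5;11.8 -12.1 0 0 0 0 5;11.8 -12.1 4 0 0 0 5")

```text
t: 47.35
tcp_pos: [0.5178, -0.0859, 0.1626]
eef_rot: [179.8, -0.9, 0.3]
force: [1.0, -1.0, -0.8]
opening: 0.0501
grip_force: 0.0
```

Emit:
play_rows(rows="0 0 2 0 0 0 5;0 0 2 0 0 0 5;0 0 2 0 0 0 5")

```text
t: 47.65
tcp_pos: [0.5108, -0.088, 0.1363]
eef_rot: [180.0, -0.0, 0.0]
force: [1.3, 0.4, 0.5]
opening: 0.0501
grip_force: 0.0
```

```bash
python3 go.py .5105 -.0880 0
```

```text
[ 0.5108 -0.088   0.1363] [ 1.7999e+02 -5.0000e-02  4.0000e-02] [-16.  -5. 116.  -0.  69.  74.] tool xy cm [-0.03 -0.  ] rot 0.001
```

Emit:
play_rows(rows="0 0 3 0 0 0 5;0 0 5 0 0 0 5;0 0 6.7 0 0 0 5;0 0 6.7 0 0 0 5;0 0 6.7 0 0 0 5")

```text
t: 48.15
tcp_pos: [0.5115, -0.0885, 0.0703]
eef_rot: [180.0, -0.2, 0.0]
force: [0.8, -0.2, -0.0]
opening: 0.0498
grip_force: 0.0
```

Emit:
play_rows(rows="0 0 0 0 0 0 1;0 0 0 0 0 0 1;0 0 0 0 0 0 1;0 0 0 0 0 0 1;0 0 0 0 0 0 1", force=60)

```text
t: 48.65
tcp_pos: [0.5115, -0.0884, 0.0703]
eef_rot: [179.9, -0.1, 0.1]
force: [-2.5, -0.7, 6.4]
opening: 0.0177
grip_force: 58.4
```

Emit:
play_rows(rows="0 0.3 0 0 0 0 1;0 0.6 0 0 0 0 1;0 1 0 0 0 0 1;0 1.5 0 0 0 0 1;0 2 0 0 0 0 1")

```text
t: 49.15
tcp_pos: [0.5116, -0.1071, 0.0703]
eef_rot: [-179.9, -0.1, 0.1]
force: [-0.9, 5.3, 6.8]
opening: 0.0176
grip_force: 58.9
```

Emit:
play_rows(rows="0 0.6 0 0 0 0 1;0 1.2 0 0 0 0 1;0 1.8 0 0 0 0 1;0 2.4 0 0 0 0 1;0 2.5 0 0 0 0 1")

```text
t: 49.65
tcp_pos: [0.5115, -0.1336, 0.0703]
eef_rot: [179.9, -0.1, 0.0]
force: [-1.1, 0.1, 6.9]
opening: 0.0173
grip_force: 58.9
```

Emit:
play_rows(rows="0 0.15 0 0 0 0 1;0 0.3 0 0 0 0 1;0 0.4 0 0 0 0 1;0 0.4 0 0 0 0 1")

```text
t: 50.05
tcp_pos: [0.5115, -0.1372, 0.0703]
eef_rot: [180.0, -0.1, 0.0]
force: [-1.9, 1.2, 6.3]
opening: 0.0175
grip_force: 58.9
```

Emit:
play_rows(rows="0 0.1 0 0 0 0 1;0 0.2 0 0 0 0 1;0 0.2 0 0 0 0 1")

```text
t: 50.35
tcp_pos: [0.5115, -0.1397, 0.0703]
eef_rot: [179.9, -0.1, 0.1]
force: [-2.1, -2.0, 7.0]
opening: 0.0175
grip_force: 58.8
```

Emit:
play_rows(rows="0 0.1 0 0 0 0 1;0 0.1 0 0 0 0 1")

```text
t: 50.55
tcp_pos: [0.5116, -0.1405, 0.0703]
eef_rot: [179.9, -0.1, 0.1]
force: [-1.1, -0.6, 6.2]
opening: 0.0174
grip_force: 58.9
```

Emit:
play_rows(rows="0 0 0 0 0 0 1.8;0 0 0 0 0 0 5;0 0 0 0 0 0 5;0 0 -3 0 0 0 5;0 0 -7 0 0 0 5")

```text
t: 51.05
tcp_pos: [0.5081, -0.139, 0.1359]
eef_rot: [-179.8, 0.4, 0.0]
force: [0.5, -1.1, -0.0]
opening: 0.05
grip_force: 0.0
```

Emit:
play_rows(rows="0 0 -4 0 0 0 5;0 0 -8 0 0 0 5;0 0 -8 0 0 0 5;0 0 -8 0 0 0 5;0 0 -8 0 0 0 5")

```text
t: 51.55
tcp_pos: [0.5095, -0.1396, 0.2165]
eef_rot: [-179.9, 0.2, 0.0]
force: [-0.1, -0.1, -0.8]
opening: 0.0502
grip_force: 0.0
```

Run:
```python
from h import *
c=snap("wrist");g=cv2.cvtColor(c["im"],cv2.COLOR_BGR2GRAY);print(c["o"]["tcp_pos"],c["o"]["force"])
S=lambda X:int(g[tuple(np.clip(proj(c,X).round().astype(int)[::-1],0,[383,511]))])
print("handle y",[(round(y*1000),S((.509,y,.088))) for y in np.arange(-.16,-.12,.003)])
print("knob y",[(round(y*1000),S((.398,y,.098))) for y in np.arange(-.256,-.205,.003)])
```

```text
[ 0.50946898 -0.13955695  0.21651175] [-0.12098089 -0.06193834 -0.78133969]
handle y [(-160, 229), (-157, 228), (-154, 229), (-151, 213), (-148, 28), (-145, 9), (-142, 7), (-139, 5), (-136, 9), (-133, 4), (-130, 63), (-127, 96), (-124, 94), (-121, 53)]
knob y [(-256, 237), (-253, 236), (-250, 230), (-247, 191), (-244, 102), (-241, 31), (-238, 19), (-235, 13), (-232, 10), (-229, 13), (-226, 15), (-223, 15), (-220, 17), (-217, 13), (-214, 19), (-211, 69), (-208, 55), (-205, 18)]
```

```bash
python3 -c "
from rig import job_done;print(job_done())"
```

```text
the job is handed in; nothing more can be done
None
```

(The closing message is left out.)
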